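# Hold a shaft collar on the set-screw flat

## Robot

A 7-joint arm with a two-finger parallel gripper is mounted at the origin on a cart in front of the work surface, level with it; the furniture and walls round the work are solid. World frame = base frame: x ahead of the robot, y to its left, z up, the work surface at z = 0. Lengths are in m, angles in rad, forces in N, time in s.
With the tool pointing down it reaches from about 0.425 to 0.925 m from the base axis. Payload 6.8 kg.
Tool frame: the origin (TCP) lies midway between the tips of the shut fingers; the grasp point (between the pads) lies 19 mm behind it; z points along the fingers, x is the direction in which the jaws open and shut, and the axes are right-handed (so a half turn about z gives the same grasp; the last joint's range is limited). The gripper opens to 85 mm and grips with 20 to 120 N. Pads are 22 mm wide; open, the fingers measure 114 mm over their backs; the gripper's body (76 mm by 85 mm) begins 54 mm behind the grasp point. The pads swing forward as they close: fully open they stand 13 mm farther back than shut.
Start: joints at [-1.426, 0.477, 0.022, 1.555, -0.011, 1.109, -0.083], TCP at [0.169, 0.654, 0.231] pointing down, gripper open.
Joint ranges: [-2.96, 2.96], [-0.34, 2.1], [-1.41, 1.46], [0.24, 2.44], [-1.37, 4.51], [0.17, 1.92], [-2.96, 2.96]. Speed limits (rad/s): [2.39, 2.39, 3.14, 3.14, 3.14, 3.14, 3.14].

## Interface

Orientations are given as a unit quaternion [w, x, y, z].
In Python, from station import bot gives the robot as it stands.
- The arm moves only by the tool step_arm, never from a script. Its argument "increments" is a list of rows, each a list of 7 numbers: the shift along the tool's x, y, z in cm, then the turn, a rotation vector about the tool's x, y, z in degrees, then the closure, from 0 (fully open) to 1 (shut). A call has 1 to 20 rows; each row shifts and turns the commanded pose from where the row before left it, along the tool's axes as they then stand; what a row does not reach is not made up. A row lasts 1/10 s, in which the tool goes at most 50 mm and 8.59 degrees, less where a joint would pass 70% of its speed; a pose out of reach is approached as far as the arm can. A call is refused whole if a number of a shift passes 5 or a number of a turn 8.59, either way. A call with a gripper value outside its range is refused whole. The fingers move at their own pace and stop on an object; "squeeze" is the grip in N (left out, the last holds). Time passes only in rows, so rows that do not move let the fingers close. It gives the time, the measured TCP pose, the force and the opening at its end, in the units of the state.
- bot.get_obs(): the state, without advancing time (a new reading comes with each control period).
- bot.read_camera(name): name is "scene" or "top" or "wrist"; returns a dict with "pixels" (480x640x3 uint8, red, green, blue), "vertical_fov" (degrees; the focal length in pixels is half the picture's height over the tangent of half this angle, whatever the lens; pixels are square), "cx", "cy" (the principal point, pixels), "camera_from_world" (4x4, takes a point from world to camera coordinates). Camera axes: x right, y down, z forward; pixel columns grow to the right and rows downward; lengths in m; the calibration is good to about 2 mm. A picture is of the moment at which its call begins. There is no depth.
- bot.hand_in(): hands the job in, once; it reports no verdict.
Trained networks look in a picture, given as the dict that the camera call returned (one of the last four; its "shot" number tells which), for a name from the list of things; names that differ only in an ending like _2 or _b are one class to them, and where a whole thing is asked for, a point or a joint stands for the part that bears it (a point fixed in the world has none). Each returns a list of dicts, best first, with "score" (0 to 1); they miss things now and then, are a little off and sometimes report something else, mostly with a low value. They report only what shows in the picture. A call takes as long as a camera call. They do not tell look-alikes from the thing itself.
- bot.find_in(picture, query): "point" ([column, row] in pixels, amid what is visible of it).
- bot.cut_out(picture, query): "pixels" (480x640 bool, what is visible of it) and "point" ([column, row] in pixels, amid what is visible of it).
- bot.pinpoint(picture, query): "point" ([column, row] in pixels: a listed point, or the origin of a listed thing).
The state is a dict: "t": time; "q": joint angles; "joint_vel": joint speeds; "joint_torque": joint torques, N m; "eef_pos": TCP position; "tool_rot": TCP orientation; "contact_force": force on the tool from outside, world axes, zero at the start; "torque": the same for the moment, N m; "gripper_width": opening from 0.0 (shut) to 1.0 (fully open).
Only numpy, scipy, OpenCV 4.12 (cv2) and the standard library are available. Lean on these libraries where they do the work, as an engineer would, in place of code of your own. Each camera call takes 0.05 s, during which the arm holds its last target.

## Task

First swing the shaft stand's keeper flap shut so that its tab snaps down behind the sprung rim of the catch. Then turn the upright shaft until its flat faces squarely down the key guide, the two short rails at the front of the stand. Fit the collar that has a set screw over the shaft, with the tip of the screw pressed lightly on the flat, and finish while still holding it level there in the gripper, clear above the flange and wholly below the shaft's top; leave the plain spacer ring where it lies.

Things in the scene. Friction and masses are not known exactly. Their poses are not given: they have to be found in the camera images.
- stand: fixed shaft stand: aluminium base plate 160 (x) x 150 (y) x 12 mm, grey round housing. Origin: underside centre, on bench and shaft axis. -x points along the key guide: two rails, tops 34 mm high, 42 to 76 mm from the axis. Dark flange, 72 mm diameter, top at 46 mm, turns with the shaft. Hinge posts (x 44, y 58 mm) reach 54 mm, catch (x 44, y -55) 59 mm. All else but shaft and flap is below 46 mm
- shaft_top (a point): centre of the top end of the upright steel shaft, on its axis, 106 mm above the bench; axes turn with the shaft. Shaft 24 mm diameter, 60 mm out of the flange, 2 mm chamfer at the top. One flat runs all its length, facing this point's -x, 7 mm from the axis: fingers closed across the flat measure 19 mm, on the round 24 mm
- shaft (a joint): angle of the shaft in the stand, rad, positive counter-clockwise from above; 0 = flat faces exactly along the key guide. Starts between 0.6 and 1.35. Turns with light friction (0.06 N m), stays where left, free of end stops here; fingers closing on the flat pull it square to their pads
- shaft_flat (a point): middle of the flat, 76 mm above the bench; its -x axis is the flat's outward normal
- keeper (a joint): angle of the keeper flap, rad; 0 = shut (level, tab behind the rim), about 1.57 = upright; starts between 1.2 and 1.7, can open to 1.9. The hinge stays where left (friction 0.07 N m). Bare steel strip 24 mm wide, 5 mm thick, reaching 113 mm from the hinge
- keeper_hinge (a point): centre of the flap's hinge, 50 mm above the bench, on the stand's left (+y) side, 44 mm behind the shaft axis; hinge line = stand's x. Axes turn with the flap: the strip runs along this point's -y; +z is the face that is on top when shut, and is pushed on. Shut, the strip reaches over to the catch on the stand's -y side
- keeper_tip (a point): point on the flap's pushing face, 95 mm from the hinge; shut, it is 52.5 mm above the bench. At about 0.085 rad the tab meets the catch's sprung rim; pressed straight down near this point with about 3 N it clicks past to 0, where the flap stops
- collar: loose steel shaft collar, 54 mm outside, 30 mm bore, 18 mm high, 0.15 kg, lying flat, told from the spacer by its dark set screw. Origin: underside centre. Screw along x at mid-height: head (11 mm diameter) sticks out at -x to 37 mm from the centre, tip (6 mm) reaches into the bore to 10 mm from the centre. Centred on the shaft, the tip clears the flat by 3 mm but cannot pass the round part
- screw_tip (a point): tip of the set screw inside the bore, 10 mm from the collar's axis on its -x side, 9 mm above its underside; axes as the collar's
- spacer: loose plain steel spacer ring, 54 mm outside, 30 mm bore, 18 mm high, without a screw; not needed. Origin: underside centre. Collar and spacer lie flat beside the stand, either may be the nearer
Mind the look-alikes: they are no part of the job. What is shaped like the collar but purple or red is not meant.

How it is judged:
By the outcome, as a careful person would: the job done as asked, in the order asked, and still so for the second after the job is handed in, while the arm keeps its last pose, push and grip.
It also fails if it takes over 72 s, if anything falls off the work surface, if the arm or the gripper's body presses on something with over 40 N, if the wrist force passes 120 N, or if a joint passes its speed limit or range.

## Working session

There is one attempt and no reset: what is moved stays moved. The work goes in short steps, Python scripts to look and compute and a tool call to move; the robot and the scene stay as the last step left them, time stands still between calls to the robot, and variables do not carry over. Pictures are saved under pics/ and viewed, and the job is handed in when it is done.

Besides the shell and the picture viewer there is one more tool, called as name([rows], argument=value, ...), one row to a line, values as JSON. step_arm: Moves the arm, as the interface text tells. Its arguments: {"type":"object","properties":{"increments":{"type":"array"},"squeeze":{"type":"number"}},"required":["increments"]}

```bash
ls; mkdir -p pics; python3 - <<'E'
from station import bot
import cv2,numpy as np
o=bot.get_obs();print(o)
for n in ["scene","top","wrist"]:
    p=bot.read_camera(n)
    cv2.imwrite(f"pics/{n}0.png",p["pixels"][:,:,::-1])
    print(n,p["shot"],p["vertical_fov"],p["cx"],p["cy"],np.round(p["camera_from_world"],3).tolist())
    for q in ["stand","shaft_top","shaft_flat","keeper_hinge","keeper_tip","collar","screw_tip","spacer"]:
        print(q,[(np.round(d["point"],1).tolist(),round(d["score"],2)) for d in bot.pinpoint(p,q)][:4])
E
```

```text
pics
{'t': 0.0, 'q': array([-1.42612351,  0.47780311,  0.02232645,  1.55644286, -0.01150547,
        1.10932182, -0.08310454]), 'joint_vel': array([-8.17168699e-04, -1.60949717e-03, -8.32609730e-05,  2.81549018e-04,
       -5.44069584e-04, -1.09902268e-03, -1.00319400e-04]), 'joint_torque': array([-6.67598124e-04, -5.96446180e+01,  1.60775386e+00, -2.81192708e+01,
        1.24980760e-02,  9.39849357e-03,  6.46224919e-06]), 'eef_pos': array([0.16866655, 0.65297178, 0.23032708]), 'tool_rot': array([ 6.14311281e-04,  7.90589298e-01,  6.12346069e-01, -6.89705289e-04]), 'contact_force': array([-0.67202049, -1.27426091,  0.20965667]), 'torque': array([0.02217733, 0.01640859, 0.01719165]), 'gripper_width': 1.0002102084566638}
scene 1 54.36590805199306 319.361266509727 235.71142347607977 [[0.638, -0.77, -0.006, -0.358], [-0.527, -0.431, -0.732, 0.31], [0.561, 0.47, -0.681, 0.673], [0.0, 0.0, 0.0, 1.0]]
stand [([286.3, 244.7], 0.69)]
shaft_top [([284.2, 204.4], 0.77)]
shaft_flat [([287.8, 217.6], 0.89)]
keeper_hinge [([272.5, 204.3], 0.56)]
keeper_tip []
collar [([348.0, 361.5], 0.84), ([351.
[... 455 characters left out ...]
t_flat [([261.4, 256.9], 0.78)]
keeper_hinge [([222.2, 239.2], 0.52), ([253.6, 250.5], 0.52)]
keeper_tip [([207.6, 232.5], 0.52), ([252.8, 251.4], 0.52), ([223.4, 242.7], 0.16)]
collar [([431.5, 210.3], 0.89), ([361.6, 282.4], 0.86), ([340.6, 236.5], 0.79), ([385.1, 239.7], 0.76)]
screw_tip [([334.1, 233.3], 0.87), ([397.5, 326.1], 0.85), ([363.4, 287.2], 0.74), ([387.1, 241.6], 0.71)]
spacer [([451.0, 282.9], 0.74)]
wrist 3 58.08165563520777 323.51088068974275 245.05513890151096 [[0.251, 0.968, 0.001, -0.677], [0.921, -0.239, 0.309, -0.039], [0.299, -0.077, -0.951, 0.38], [0.0, 0.0, 0.0, 1.0]]
stand []
shaft_top []
shaft_flat []
keeper_hinge []
keeper_tip []
collar []
screw_tip []
spacer []
```

View pics/scene0.png

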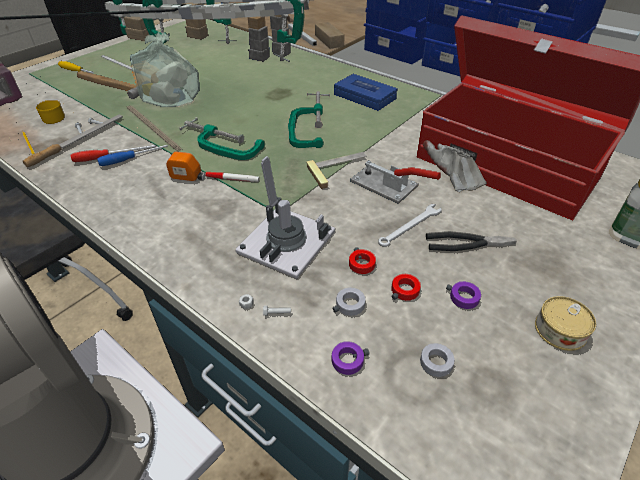

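View pics/top0.png

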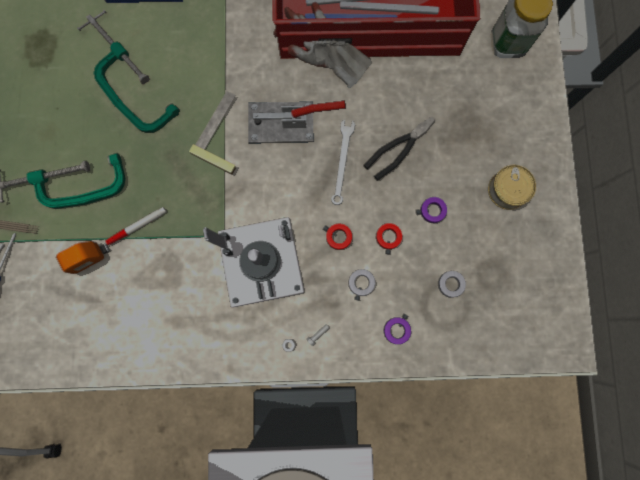

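```bash
python3 - <<'E'
import cv2
a=cv2.imread("pics/top0.png");cv2.imwrite("pics/top0c.png",cv2.resize(a[170:370,180:480],None,fx=2.66,fy=2.66,interpolation=3))
a=cv2.imread("pics/scene0.png");cv2.imwrite("pics/scene0c.png",cv2.resize(a[170:390,220:510],None,fx=2.7,fy=2.7,interpolation=3))
E
```

```text
(no output)
```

View pics/top0c.png

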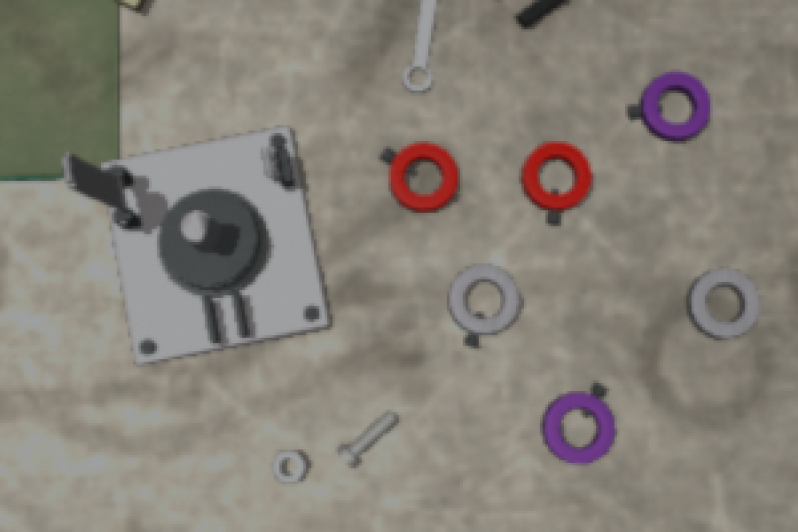

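View pics/scene0c.png

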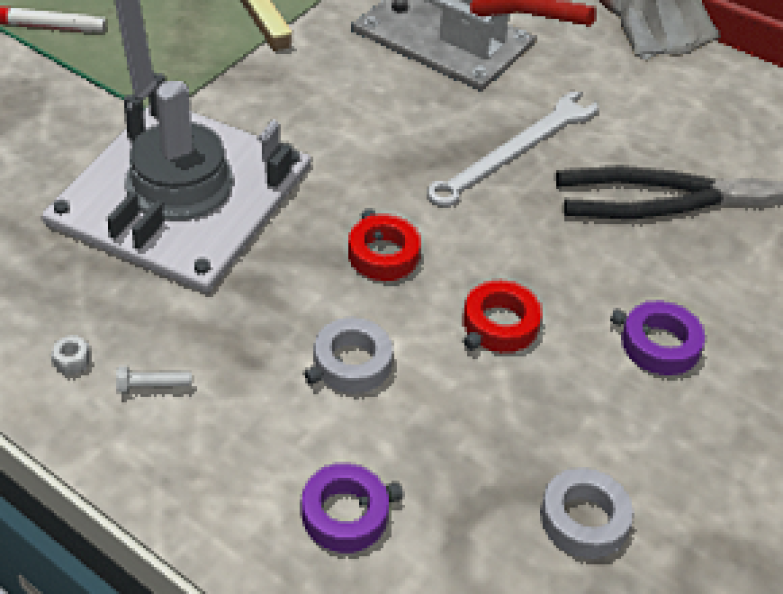

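Candidates in the top view: grey ring with dark screw (361,283), plain grey ring (452,284), red with screw (340,236) and (389,236), purple with screw (433,209) and (397,330). The collar is the grey one at (361,283), because it is the only unpainted ring with a screw. Next I'll localise it and the stand.

```bash
cat > h.py <<'E'
from station import bot
import cv2,numpy as np
from scipy.spatial.transform import Rotation as R
from scipy.optimize import least_squares
def K(p):
    f=240/np.tan(np.radians(p["vertical_fov"]/2));return f,p["cx"],p["cy"]
def ray(p,uv):
    f,cx,cy=K(p);T=p["camera_from_world"];d=T[:3,:3].T@np.array([(uv[0]-cx)/f,(uv[1]-cy)/f,1]);return -T[:3,:3].T@T[:3,3],d
def onz(p,uv,z):
    o,d=ray(p,uv);return o+d*(z-o[2])/d[2]
def proj(p,X):
    f,cx,cy=K(p);X=np.atleast_2d(X);T=p["camera_from_world"];c=X@T[:3,:3].T+T[:3,3];return np.c_[f*c[:,0]/c[:,2]+cx,f*c[:,1]/c[:,2]+cy]
def save(n,im,box=None,s=1):
    a=im[:,:,::-1]
    if box: a=a[box[1]:box[3],box[0]:box[2]]
    cv2.imwrite(f"pics/{n}.png",cv2.resize(a,None,fx=s,fy=s,interpolation=cv2.INTER_CUBIC))
def rot():
    q=bot.get_obs()["tool_rot"];return R.from_quat([q[1],q[2],q[3],q[0]])
E
python3 - <<'E'
from h import *
for n in ["top","scene"]:
    p=bot.read_camera(n)
    c=bot.cut_out(p,"collar")
    for d in c:
        m=d["pixels"];col=p["pixels"][m].mean(0).round(0);print(n,"collar",d["score"],np.round(d["point"],1),col,onz(p,d["point"],.012).round(4))
    for q in ["stand","spacer","shaft","keeper"]:
        for d in bot.cut_out(p,q)[:2]:
            print(n,q,d["score"],np.round(d["point"],1),d["pixels"].sum())
            cs,_=cv2.findContours(d["pixels"].astype(np.uint8),0,2)
            k=max(cs,key=cv2.contourArea);h=cv2.approxPolyDP(cv2.convexHull(k),3,True)[:,0];print(h.tolist())
    print(onz(p,bot.pinpoint(p,"shaft_top")[0]["point"],.106), onz(p,bot.pinpoint(p,"stand")[0]["point"],0))
    np.save(f"pics/{n}.npy",p,allow_pickle=True)
save("t1",np.load("pics/top.npy",allow_pickle=True).item()["pixels"],(195,205,315,315),6)
save("s1",np.load("pics/scene.npy",allow_pickle=True).item()["pixels"],(230,150,345,280),5)
E
```

```text
top collar 0.84 [334.6 233. ] [141.  42.  38.] [ 0.5758 -0.0984  0.012 ]
top collar 0.8 [401.1 322.2] [100.  59. 121.] [ 0.3905 -0.2264  0.012 ]
top collar 0.8 [386.6 246.3] [143.  38.  33.] [ 0.5453 -0.2044  0.012 ]
top collar 0.72 [360.6 288.5] [128. 127. 130.] [ 0.4602 -0.1477  0.012 ]
top collar 0.7 [425.8 210.9] [ 90.  52. 109.] [ 0.6178 -0.2895  0.012 ]
top stand 0.91 [255.3 261. ] 5988
[[288, 217], [303, 291], [231, 306], [203, 228]]
top spacer 0.89 [444.6 284.7] 434
[[457, 273], [465, 287], [460, 294], [447, 296], [438, 288], [438, 278], [446, 272]]
top shaft 0.85 [260.1 260.2] 1019
[[260, 241], [271, 247], [275, 262], [265, 275], [252, 276], [242, 268], [240, 256], [246, 245]]
top shaft 0.42 [213.5 237. ] 257
[[204, 229], [223, 237], [226, 246], [208, 241]]
top keeper 0.6 [212.8 237.7] 287
[[203, 229], [223, 236], [226, 247], [206, 240]]
[0.52191198 0.05686859 0.106     ] [0.52389254 0.05873397 0.        ]
scene collar 0.81 [350.6 306.5] [130. 132. 138.] [ 0.4585 -0.1593  0.012 ]
scene collar 0.77 [361.3 258.5] [162.  18.  15.] [ 0.5693 -0.103   0.012 ]
scene collar 0.65 [462.6 290.1] [ 95.  51. 124.] [ 0.6224 -0.2979  0.012 ]
scene collar 0.61 [403.  286.8] [154.  27.  24.] [ 0.5587 -0.2075  0.012 ]
scene collar 0.57 [349.6 356.1] [106.  58. 137.] [ 0.3746 -0.2201  0.012 ]
scene collar 0.23 [269.6 180.4] [86. 87. 91.] [0.6427 0.2233 0.012 ]
scene stand 0.64 [284.4 237.3] 4593
[[265, 157], [334, 228], [296, 277], [237, 252]]
scene spacer 0.89 [442.8 353.6] 771
[[432, 343], [447, 347], [453, 354], [452, 368], [445, 375], [432, 375], [421, 363], [423, 349]]
scene shaft 0.95 [285.9 222.2] 835
[[287, 200], [302, 229], [294, 237], [279, 238], [271, 233], [269, 224], [279, 201]]
scene keeper 0.7 [269.2 184.6] 452
[[265, 157], [269, 158], [274, 181], [274, 205], [269, 203], [261, 163]]
[0.5096807  0.04945438 0.106     ] [0.52244294 0.05835687 0.        ]
```

View pics/t1.png

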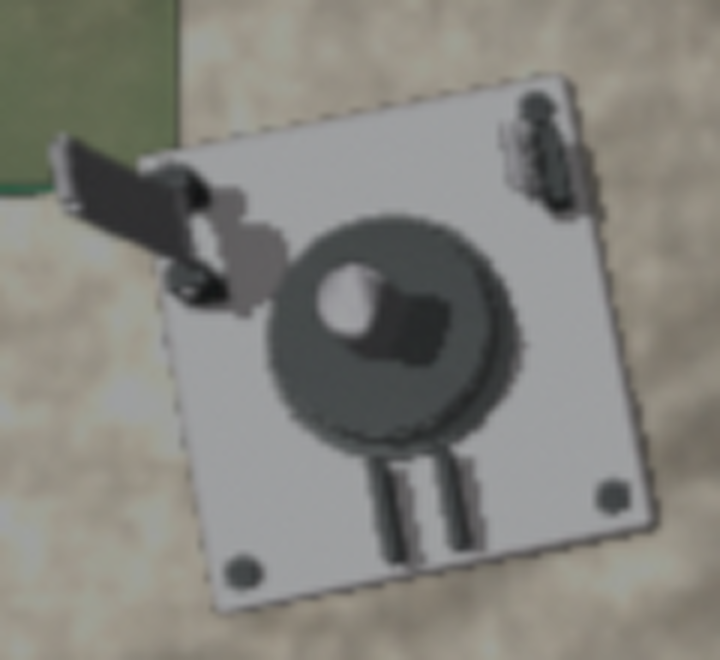

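View pics/s1.png

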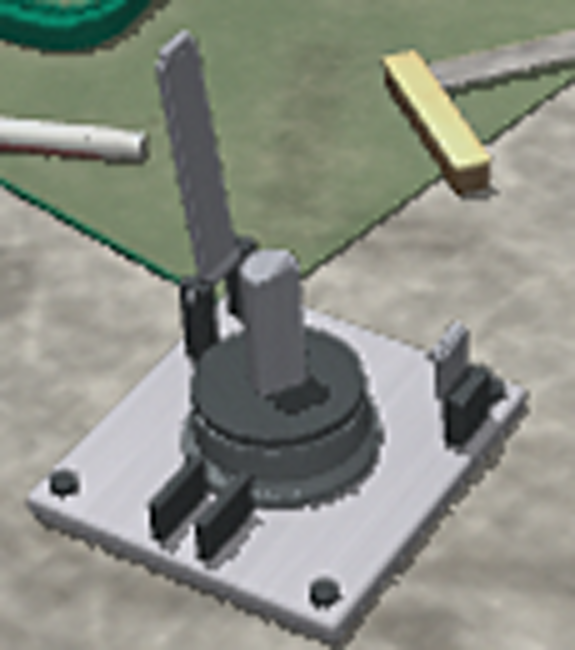

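```bash
cat >> h.py <<'E'
def ld(n): return np.load(f"pics/{n}.npy",allow_pickle=True).item()
E
python3 - <<'E'
from h import *
t,s=ld("top"),ld("scene")
c=np.array([[80,75,12],[80,-75,12],[-80,-75,12],[-80,75,12]])/1000
tu=np.array([[139,158],[565,78],[655,527],[217,608]])/6+[195,205]-.4
su=np.array([[525,393],[338,628],[32,498]])/5+[230,150]-.4
def X(v,c): 
    cc,ss=np.cos(v[2]),np.sin(v[2]);return np.c_[v[0]+cc*c[:,0]-ss*c[:,1],v[1]+ss*c[:,0]+cc*c[:,1],c[:,2]]
def fun(v,w=3):
    r=[]
    if w&1:r.append((proj(t,X(v,c))-tu).ravel())
    if w&2:r.append((proj(s,X(v,c[1:]))-su).ravel())
    return np.concatenate(r)
for w in (1,2,3):
    r=least_squares(fun,[.52,.06,0],args=(w,));print(w,r.x.round(4),r.fun.round(1))
v=r.x
# flap angle
tip=lambda a: X(v,np.array([[44/1000,.058-.095*np.cos(a)-.0*np.sin(a),.05+.095*np.sin(a)],[.044,.058-.113*np.cos(a),.05+.113*np.sin(a)]]))
for a in (1.2,1.3,1.4,1.5,1.6,1.7): print(a,tip(a).round(3).tolist(),proj(t,tip(a))[1].round(1),proj(s,tip(a))[1].round(1))
print("shaft top",proj(t,X(v,np.array([[0,0,.106]]))),proj(s,X(v,np.array([[0,0,.106]]))))
# collar ring fits: threshold grey-ring via hough
save("t2",t["pixels"],(335,260,485,320),5)
save("s2",s["pixels"],(325,280,375,325),10)
E
```

```text
1 [0.5211 0.0545 0.1695] [-0.3 -0.6  0.6 -1.   0.1  0.2 -0.4  1.3]
2 [0.5187 0.0537 0.1811] [ 1.3 -1.   0.1  0.5 -1.3  0.1]
3 [0.5204 0.0543 0.172 ] [-0.3 -0.1  0.6 -0.7  0.3  0.4 -0.2  1.7  1.7 -1.2 -0.1 -0.1 -1.  -0.9]
1.2 [[0.56, 0.085, 0.139], [0.561, 0.079, 0.155]] [235.9 228.4] [287.8 168. ]
1.3 [[0.558, 0.094, 0.142], [0.559, 0.089, 0.159]] [229.5 229.1] [283.1 165. ]
1.4 [[0.557, 0.103, 0.144], [0.557, 0.1, 0.161]] [223.  230.1] [278.3 162.4]
1.5 [[0.555, 0.112, 0.145], [0.555, 0.111, 0.163]] [216.4 231.1] [273.6 160.2]
1.6 [[0.553, 0.122, 0.145], [0.553, 0.122, 0.163]] [209.9 232.4] [268.8 158.6]
1.7 [[0.552, 0.131, 0.144], [0.551, 0.133, 0.162]] [203.6 233.7] [264.2 157.4]
shaft top [[253.89240231 254.86985004]] [[284.31395057 202.52128595]]
```

View pics/t2.png

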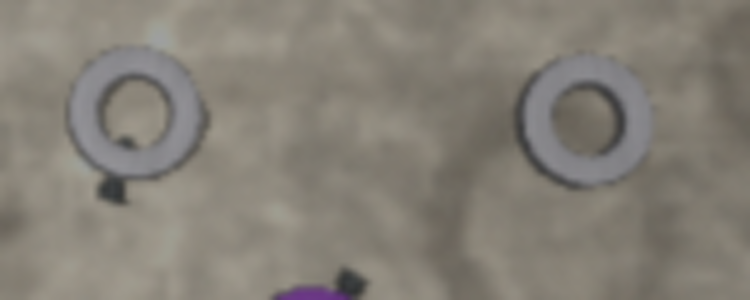

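View pics/s2.png

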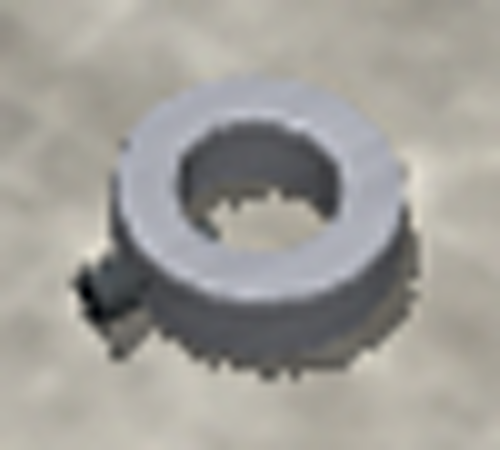

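```bash
cat >> h.py <<'E'
S=np.array([.5204,.0543,.172])
def s2w(p,v=None):
    v=S if v is None else v;c,s=np.cos(v[2]),np.sin(v[2]);p=np.atleast_2d(p)
    return np.c_[v[0]+c*p[:,0]-s*p[:,1],v[1]+s*p[:,0]+c*p[:,1],p[:,2]]
def plan(target,yaw=None,n=None,pos=None,cur=None):
    """prints total delta & rows; yaw deg of tool x axis; tool down"""
    o=bot.get_obs();P=o["eef_pos"];Rm=rot().as_matrix();y0=np.degrees(np.arctan2(Rm[1,0],Rm[0,0]))
    y=y0 if yaw is None else yaw
    dy=(y-y0+180)%360-180
    n=n or int(max(np.ceil(np.linalg.norm(target-P)/.04),np.ceil(abs(dy)/6),1))
    print("at",P.round(4),"yaw",round(y0,2),"tilt",np.degrees(np.arccos(-Rm[2,2])).round(2),"n",n,"dyaw",round(dy,2))
    step=(target-P)/n
    rows=[]
    for i in range(n):
        a=np.radians(y0+dy*i/n);ex=np.array([np.cos(a),np.sin(a),0]);ey=np.array([np.sin(a),-np.cos(a),0])
        rows.append([round(step@ex*100,2),round(step@ey*100,2),round(-step[2]*100,2),0,0,round(-dy/n,2)])
    print(rows)
E
python3 - <<'E'
from h import *
plan(s2w([.044,.115,.2])[0],np.degrees(S[2]))
p=bot.read_camera("wrist");T=p["camera_from_world"];print(-T[:3,:3].T@T[:3,3])
E
```

```text
at [0.1689 0.6536 0.2313] yaw 75.51 tilt 0.0 n 16 dyaw -65.66
[[np.float64(-2.31), np.float64(3.02), np.float64(0.2), 0, 0, np.float64(4.1)], [np.float64(-2.09), np.float64(3.18), np.float64(0.2), 0, 0, np.float64(4.1)], [np.float64(-1.85), np.float64(3.32), np.float64(0.2), 0, 0, np.float64(4.1)], [np.float64(-1.61), np.float64(3.44), np.float64(0.2), 0, 0, np.float64(4.1)], [np.float64(-1.36), np.float64(3.55), np.float64(0.2), 0, 0, np.float64(4.1)], [np.float64(-1.1), np.float64(3.64), np.float64(0.2), 0, 0, np.float64(4.1)], [np.float64(-0.84), np.float64(3.71), np.float64(0.2), 0, 0, np.float64(4.1)], [np.float64(-0.57), np.float64(3.76), np.float64(0.2), 0, 0, np.float64(4.1)], [np.float64(-0.3), np.float64(3.79), np.float64(0.2), 0, 0, np.float64(4.1)], [np.float64(-0.03), np.float64(3.8), np.float64(0.2), 0, 0, np.float64(4.1)], [np.float64(0.24), np.float64(3.79), np.float64(0.2), 0, 0, np.float64(4.1)], [np.float64(0.51), np.float64(3.77), np.float64(0.2), 0, 0, np.float64(4.1)], [np.float64(0.78), np.float64(3.72), np.float64(0.2), 0, 0, np.float64(4.1)], [np.float64(1.04), np.float64(3.65), np.float64(0.2), 0, 0, np.float64(4.1)], [np.float64(1.3), np.float64(3.57), np.float64(0.2), 0, 0, np.float64(4.1)], [np.float64(1.55), np.float64(3.47), np.float64(0.2), 0, 0, np.float64(4.1)]]
[0.09228115 0.67476395 0.37397009]
```

step_arm([
  [-2.3,3.0,0.2,0,0,4.1,1],
  [-2.1,3.2,0.2,0,0,4.1,1],
  [-1.85,3.3,0.2,0,0,4.1,1],
  [-1.6,3.4,0.2,0,0,4.1,1],
  [-1.4,3.5,0.2,0,0,4.1,1],
  [-1.1,3.6,0.2,0,0,4.1,1],
  [-0.8,3.7,0.2,0,0,4.1,1],
  [-0.6,3.8,0.2,0,0,4.1,1],
  [-0.3,3.8,0.2,0,0,4.1,1],
  [0,3.8,0.2,0,0,4.1,1],
  [0.2,3.8,0.2,0,0,4.1,1],
  [0.5,3.8,0.2,0,0,4.1,1],
  [0.8,3.7,0.2,0,0,4.1,1],
  [1.0,3.7,0.2,0,0,4.1,1],
  [1.3,3.6,0.2,0,0,4.1,1],
  [1.5,3.5,0.2,0,0,4.1,1],
])

```text
t: 3.8
eef_pos: [0.5438, 0.1729, 0.1995]
tool_rot: [-0.0, 0.996, 0.085, 0.0]
contact_force: [0.4, 0.0, 1.0]
gripper_width: 0.0
```

```bash
python3 - <<'E'
from h import *
plan(s2w([.044,.115,.2])[0],np.degrees(S[2]))
p=bot.read_camera("wrist");save("w1",p["pixels"]);np.save("pics/w1.npy",p,allow_pickle=True)
for q,z in [("stand",0),("shaft_top",.106),("shaft_flat",None),("keeper_hinge",.05),("keeper_tip",None)]:
    for d in bot.pinpoint(p,q)[:2]: print(q,d["score"],np.round(d["point"],1), onz(p,d["point"],z).round(4) if z is not None else "")
print(proj(p,s2w([[0,0,.106],[80/1e3,75/1e3,.012],[.08,-.075,.012],[-.08,-.075,.012],[-.08,.075,.012]])).round(0).tolist())
E
```

```text
at [0.5438 0.1729 0.1995] yaw 9.76 tilt 0.04 n 1 dyaw 0.09
[[np.float64(0.06), np.float64(-0.21), np.float64(-0.05), 0, 0, np.float64(-0.09)]]
stand 0.73 [278.1 331.5] [0.5233 0.057  0.    ]
shaft_flat 0.97 [255.  392.9] 
keeper_hinge 0.78 [324. 296.] [0.5537 0.1204 0.05  ]
[[257.0, 415.0], [368.0, 259.0], [363.0, 413.0], [189.0, 413.0], [171.0, 259.0]]
```

View pics/w1.png

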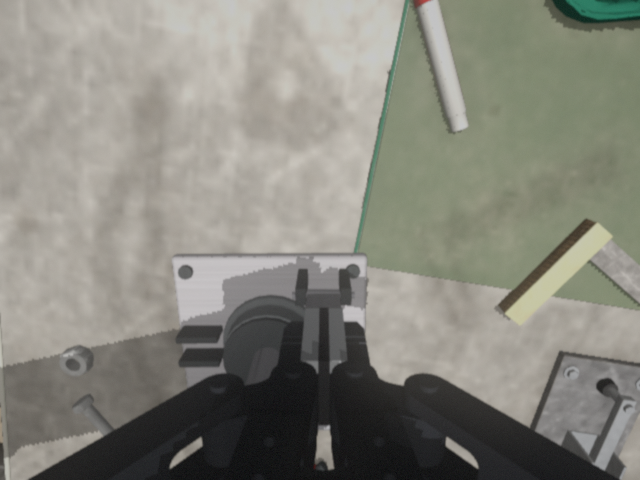

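```bash
python3 - <<'E'
from h import *
A=np.concatenate([np.arange(1.65,.1,-.12),[.14]])
rr=np.interp(A,[.1,1.65],[.099,.085])
Y=.058-rr*np.cos(A)+.0025*np.sin(A)+.011; Z=.05+rr*np.sin(A)+.0025*np.cos(A)
for a,y,z,dy,dz in zip(A,Y,Z,-np.diff(Y,prepend=.117)*100,-np.diff(Z,prepend=.1995)*100): print(round(a,2),y.round(4),z.round(4),dy.round(2),dz.round(2))
E
```

```text
1.65 0.0782 0.1345 3.88 6.5
1.53 0.068 0.1361 1.02 -0.16
1.41 0.0575 0.1364 1.05 -0.03
1.29 0.0469 0.1355 1.06 0.1
1.17 0.0364 0.1332 1.05 0.23
1.05 0.0262 0.1297 1.03 0.36
0.93 0.0163 0.1248 0.99 0.48
0.81 0.007 0.1188 0.93 0.61
0.69 -0.0017 0.1116 0.86 0.72
0.57 -0.0094 0.1032 0.78 0.83
0.45 -0.0162 0.0939 0.68 0.93
0.33 -0.0219 0.0838 0.57 1.02
0.21 -0.0263 0.0729 0.44 1.09
0.14 -0.0283 0.0662 0.2 0.66
```

step_arm([
  [0,0,3.2,0,0,0,1],
  [0,0,3.3,0,0,0,1],
  [0,2,0,0,0,0,1],
  [0,1.9,0,0,0,0,1],
  [0,1.0,-0.15,0,0,0,1],
  [0,1.05,0,0,0,0,1],
  [0,1.05,0.1,0,0,0,1],
  [0,1.05,0.25,0,0,0,1],
  [0,1.05,0.35,0,0,0,1],
  [0,1.0,0.5,0,0,0,1],
  [0,0.9,0.6,0,0,0,1],
  [0,0.9,0.7,0,0,0,1],
  [0,0,0,0,0,0,1],
])

```text
t: 5.4
eef_pos: [0.5629, 0.0548, 0.1096]
tool_rot: [0.001, 0.996, 0.085, -0.001]
contact_force: [0.4, -0.3, -0.5]
gripper_width: -0.004
```

```bash
python3 - <<'E'
from h import *
o=bot.get_obs();P=o["eef_pos"];c,s=np.cos(S[2]),np.sin(S[2]);d=P[:2]-S[:2];print("stand",d[0]*c+d[1]*s,-d[0]*s+d[1]*c,P[2],o["contact_force"])
p=bot.read_camera("scene");save("s3",p["pixels"],(200,100,400,300),3)
p=bot.read_camera("top");save("t3",p["pixels"],(180,190,330,320),4)
E
```

```text
stand 0.041905799920990666 -0.006801312355340374 0.10959850740428231 [ 0.42802844 -0.27294869 -0.5441841 ]
```

View pics/s3.png

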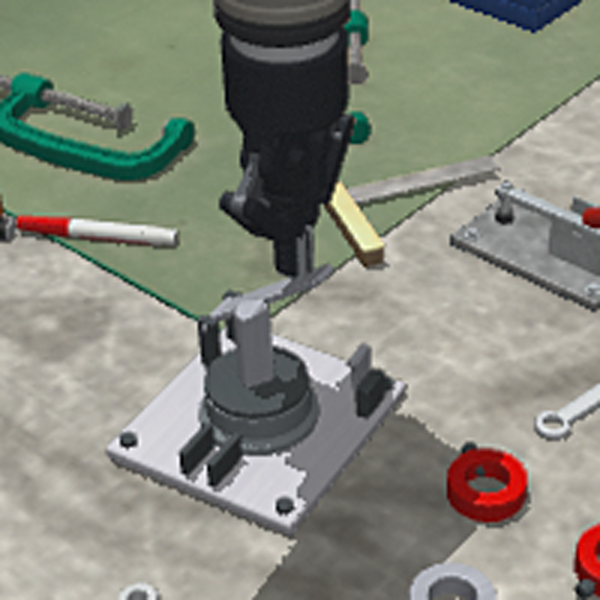

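step_arm([
  [0.2,0.3,0.65,0,0,0,1],
  [0,0.7,0.9,0,0,0,1],
  [0,0.6,1.0,0,0,0,1],
  [0,0.4,1.1,0,0,0,1],
  [0,0.2,0.7,0,0,0,1],
  [0,0.2,0,0,0,0,1],
  [0,0,0.3,0,0,0,1],
  [0,0,0.3,0,0,0,1],
])

```text
t: 6.3
eef_pos: [0.5699, 0.0336, 0.0614]
tool_rot: [-0.0, 0.996, 0.086, 0.0]
contact_force: [0.1, -0.4, 1.1]
gripper_width: 0.001
```

step_arm([
  [0,0,0.2,0,0,0,1],
  [0,0,0.2,0,0,0,1],
  [0,0,0.2,0,0,0,1],
])

```text
t: 6.6
eef_pos: [0.5696, 0.0338, 0.0553]
tool_rot: [-0.0, 0.996, 0.087, 0.0]
contact_force: [0.6, 0.2, -0.2]
gripper_width: -0.002
```

step_arm([
  [0,0,0.2,0,0,0,1],
  [0,0,0.15,0,0,0,1],
])

```text
t: 6.8
eef_pos: [0.5696, 0.0339, 0.0521]
tool_rot: [-0.0, 0.996, 0.087, -0.0]
contact_force: [-4.6, 0.7, 15.8]
gripper_width: -0.005
```

step_arm([
  [0,0,-2,0,0,0,1],
  [0,0,-4,0,0,0,1],
  [0,0,-4,0,0,0,1],
  [-2.2,3.5,-4,0,0,0,0],
  [-2.2,3.5,0,0,0,0,0],
  [0,3.0,0,0,0,0,0],
  [0,0,0,0,0,0,0],
])

```text
t: 7.5
eef_pos: [0.5452, -0.0725, 0.1874]
tool_rot: [0.001, 0.997, 0.083, 0.001]
contact_force: [0.0, 0.9, 0.2]
gripper_width: 0.681
```

```bash
python3 - <<'E'
from h import *
p=bot.read_camera("wrist");save("w2",p["pixels"]);np.save("pics/w2.npy",p,allow_pickle=True)
for q,z in [("stand",0),("shaft_top",.106),("shaft_flat",None),("keeper_hinge",.05),("keeper_tip",.0525)]:
    for d in bot.pinpoint(p,q)[:2]: print(q,d["score"],np.round(d["point"],1), onz(p,d["point"],z).round(4) if z is not None else "")
print(s2w([[.044,.058,.05],[.044,-.037,.0525]]).round(4).tolist())
print(bot.get_obs()["eef_pos"],bot.get_obs()["contact_force"])
p=bot.read_camera("scene");save("s4",p["pixels"],(220,170,360,290),5)
E
```

```text
shaft_flat 0.83 [307.6  17.4] 
keeper_tip 0.79 [392.7  78.9] [0.571  0.0284 0.0525]
[[0.5538, 0.119, 0.05], [0.5701, 0.0254, 0.0525]]
[ 0.54547846 -0.06605806  0.1862035 ] [ 1.31746036  0.00474034 -0.06897453]
```

View pics/w2.png

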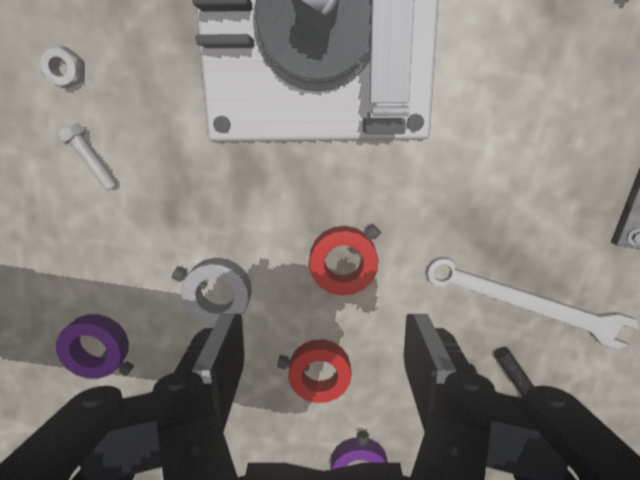

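View pics/s4.png

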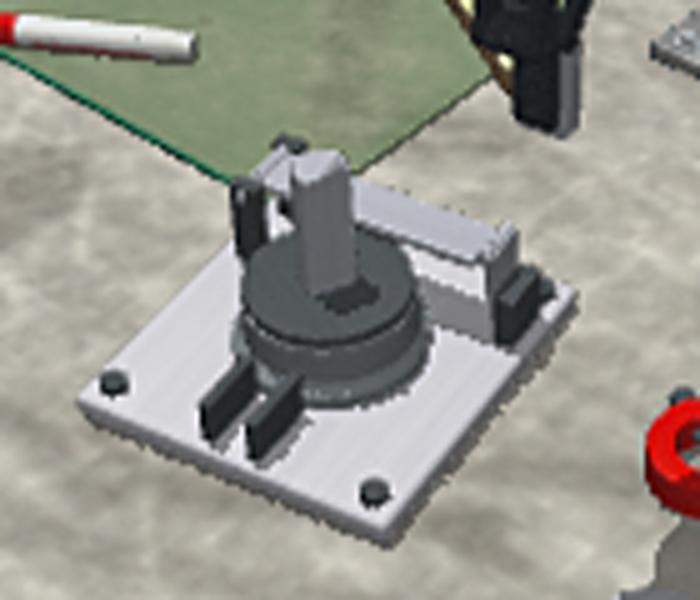

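step_arm([
  [0,-3.5,0,0,0,0,0],
  [0,-3.5,0,0,0,0,0],
  [0,-2,0,0,0,0,0],
  [0,0,0,0,0,0,0],
  [0,0,0,0,0,0,0],
  [0,0,0,0,0,0,0],
])

```text
t: 8.45
eef_pos: [0.5301, 0.0201, 0.1866]
tool_rot: [0.0, 0.996, 0.086, 0.0]
contact_force: [0.1, -0.5, -0.2]
gripper_width: 0.999
```

```bash
python3 - <<'E'
from h import *
p=bot.read_camera("wrist");save("w3",p["pixels"],(200,80,440,330),3);np.save("pics/w3.npy",p,allow_pickle=True)
for q,z in [("stand",0),("shaft_top",.106),("shaft_flat",.076),("keeper_hinge",.05),("keeper_tip",.0525)]:
    for d in bot.pinpoint(p,q)[:2]: print(q,d["score"],np.round(d["point"],1), onz(p,d["point"],z).round(4) if z is not None else "")
print(s2w([[.044,.058,.05],[.044,-.037,.0525]]).round(4).tolist(),proj(p,s2w([0,0,.106])))
print(bot.get_obs()["eef_pos"],bot.get_obs()["contact_force"])
E
```

```text
stand 0.65 [319.4 168.5] [0.5216 0.054  0.    ]
shaft_top 0.7 [313.4 194.2] [0.5191 0.055  0.106 ]
shaft_flat 0.72 [307.8 193.3] [0.5161 0.0489 0.076 ]
shaft_flat 0.25 [225.4 384. ] [ 0.4814 -0.0916  0.076 ]
keeper_hinge 0.88 [390.6  82.5] [0.5546 0.1193 0.05  ]
keeper_tip 0.63 [384.4 231.9] [0.5705 0.0272 0.0525]
[[0.5538, 0.119, 0.05], [0.5701, 0.0254, 0.0525]] [[315.6947755  195.85667004]]
[0.53000233 0.0205499  0.18656783] [ 0.71048574 -0.07497985 -0.0382957 ]
```

View pics/w3.png

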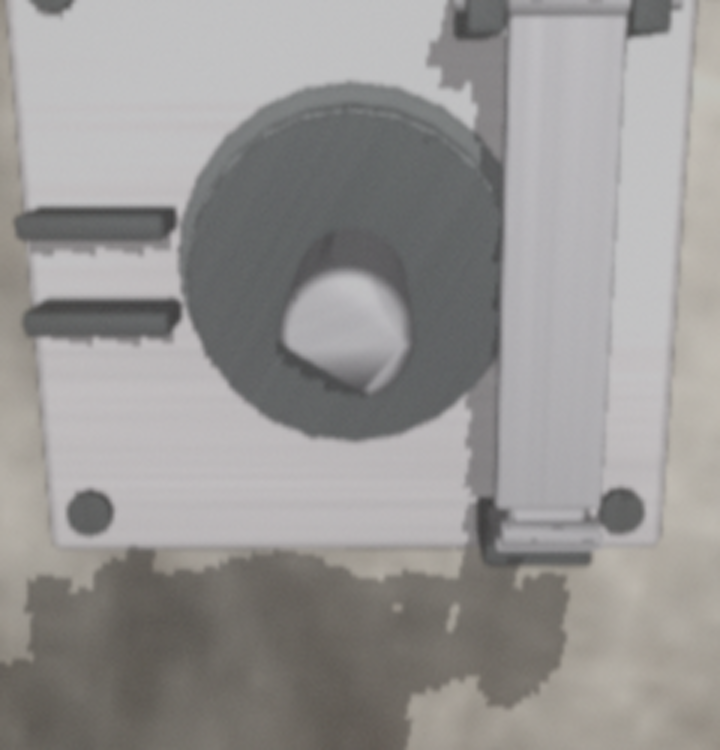

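```bash
python3 - <<'E'
from h import *
p=ld("w3")
print("flange",onz(p,[200+340.5/3-.33,80+272.5/3-.33],.046))
print("shaft rim",onz(p,[200+347/3-.33,80+332/3-.33],.1045), "S",S)
# flat edge angle
a=onz(p,[200+285/3,80+345/3],.105);b=onz(p,[200+365/3,80+390/3],.105)
d=b-a;print("edge ang",np.degrees(np.arctan2(d[1],d[0])), a,b,np.linalg.norm(d))
# plate bottom corners
for u,c in [((57,547),(-80,-75)),((660,546),(80,-75))]: print(onz(p,[200+u[0]/3-.33,80+u[1]/3-.33],.012), s2w([c[0]/1e3,c[1]/1e3,.012]))
# rails directions
for r in [((25,222),(170,215)),((30,318),(172,310))]:
    a,b=[onz(p,[200+u[0]/3,80+u[1]/3],.034) for u in r];d=b-a;print("rail",np.degrees(np.arctan2(d[1],d[0])),a,b)
# flap edges
for r in [((509,20),(497,500)),((628,20),(604,500))]:
    a,b=[onz(p,[200+u[0]/3,80+u[1]/3],.0525) for u in r];d=b-a;print("flap",np.degrees(np.arctan2(d[1],d[0]))+90)
# projection overlay
im=p["pixels"].copy()
th=np.linspace(0,2*np.pi,60)
for r,z in [(.036,.046),(.012,.104)]:
    for q in proj(p,s2w(np.c_[r*np.cos(th),r*np.sin(th),0*th+z])): im[int(round(q[1])),int(round(q[0]))]=(255,0,0)
save("w3o",im,(200,80,440,330),3)
E
```

```text
flange [0.51706861 0.05840605 0.046     ]
shaft rim [0.51975746 0.05686163 0.1045    ] S [0.5204 0.0543 0.172 ]
edge ang -20.182870016585603 [0.50962614 0.05270013 0.105     ] [0.52479806 0.0471231  0.105     ] 0.016164479671264515
[ 0.45599072 -0.02927117  0.012     ] [[ 0.45441693 -0.03328559  0.012     ]]
[ 0.61068353 -0.00235075  0.012     ] [[ 0.61205604 -0.00590108  0.012     ]]
rail 12.498069046930194 [0.44588953 0.05558503 0.034     ] [0.47769342 0.06263466 0.034     ]
rail 13.01520875318073 [0.44894944 0.03415303 0.034     ] [0.48077302 0.04150898 0.034     ]
flap 10.155468148827737
flap 10.250902756908857
```

View pics/w3o.png

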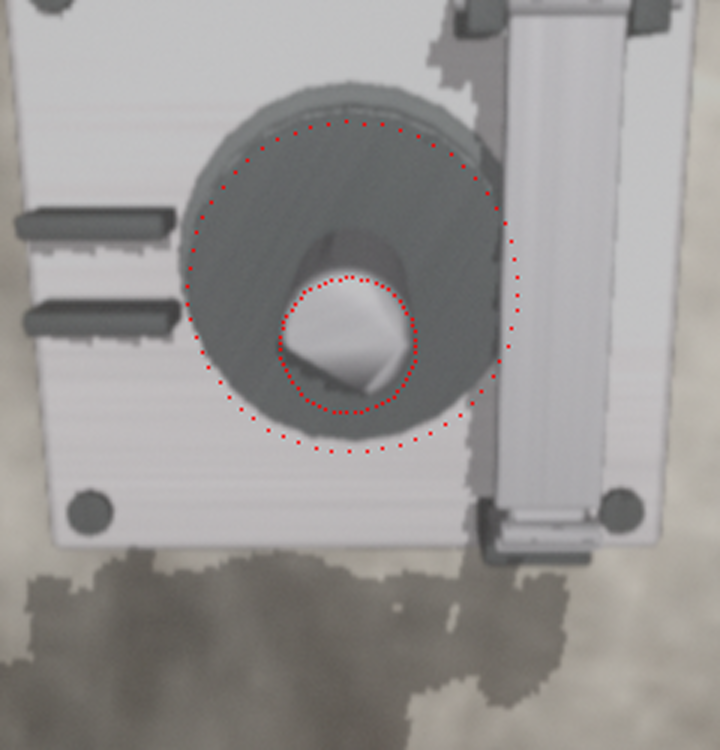

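```bash
python3 - <<'E'
from h import *
plan(np.array([.5208,.0584,.16]),70.)
print(bot.get_obs()["q"].round(2))
E
```

```text
at [0.53   0.0205 0.1866] yaw 9.86 tilt 0.0 n 11 dyaw 60.14
[[np.float64(-0.02), np.float64(-0.35), np.float64(0.24), 0, 0, np.float64(-5.47)], [np.float64(0.01), np.float64(-0.35), np.float64(0.24), 0, 0, np.float64(-5.47)], [np.float64(0.04), np.float64(-0.35), np.float64(0.24), 0, 0, np.float64(-5.47)], [np.float64(0.08), np.float64(-0.35), np.float64(0.24), 0, 0, np.float64(-5.47)], [np.float64(0.11), np.float64(-0.34), np.float64(0.24), 0, 0, np.float64(-5.47)], [np.float64(0.14), np.float64(-0.32), np.float64(0.24), 0, 0, np.float64(-5.47)], [np.float64(0.17), np.float64(-0.31), np.float64(0.24), 0, 0, np.float64(-5.47)], [np.float64(0.2), np.float64(-0.29), np.float64(0.24), 0, 0, np.float64(-5.47)], [np.float64(0.23), np.float64(-0.27), np.float64(0.24), 0, 0, np.float64(-5.47)], [np.float64(0.25), np.float64(-0.25), np.float64(0.24), 0, 0, np.float64(-5.47)], [np.float64(0.27), np.float64(-0.22), np.float64(0.24), 0, 0, np.float64(-5.47)]]
[-0.54  0.31  0.47  1.97 -0.18  0.9   0.19]
```

step_arm([
  [0,-0.35,0.24,0,0,-5.5,0],
  [0,-0.35,0.24,0,0,-5.5,0],
  [0.05,-0.35,0.24,0,0,-5.5,0],
  [0.1,-0.35,0.24,0,0,-5.5,0],
  [0.1,-0.35,0.24,0,0,-5.5,0],
  [0.15,-0.3,0.24,0,0,-5.5,0],
  [0.15,-0.3,0.24,0,0,-5.5,0],
  [0.2,-0.3,0.24,0,0,-5.5,0],
  [0.2,-0.25,0.24,0,0,-5.5,0],
  [0.25,-0.25,0.24,0,0,-5.5,0],
  [0.25,-0.2,0.24,0,0,-5.5,0],
  [0,0,0,0,0,0,0],
  [0,0,0,0,0,0,0],
  [0,0,0,0,0,0,0],
])

```text
t: 10.15
eef_pos: [0.5212, 0.0578, 0.1603]
tool_rot: [0.0, 0.818, 0.576, 0.0]
contact_force: [0.0, -0.6, -0.8]
gripper_width: 1.003
```

```bash
python3 - <<'E'
from h import *
plan(np.array([.5208,.0584,.075]),70.)
p=bot.read_camera("wrist");save("w4",p["pixels"],(120,200,520,480),2);np.save("pics/w4.npy",p,allow_pickle=True)
E
```

```text
at [0.5212 0.0578 0.1603] yaw 70.28 tilt 0.01 n 3 dyaw -0.28
[[np.float64(0.02), np.float64(-0.02), np.float64(2.84), 0, 0, np.float64(0.09)], [np.float64(0.02), np.float64(-0.02), np.float64(2.84), 0, 0, np.float64(0.09)], [np.float64(0.02), np.float64(-0.02), np.float64(2.84), 0, 0, np.float64(0.09)]]
```

View pics/w4.png

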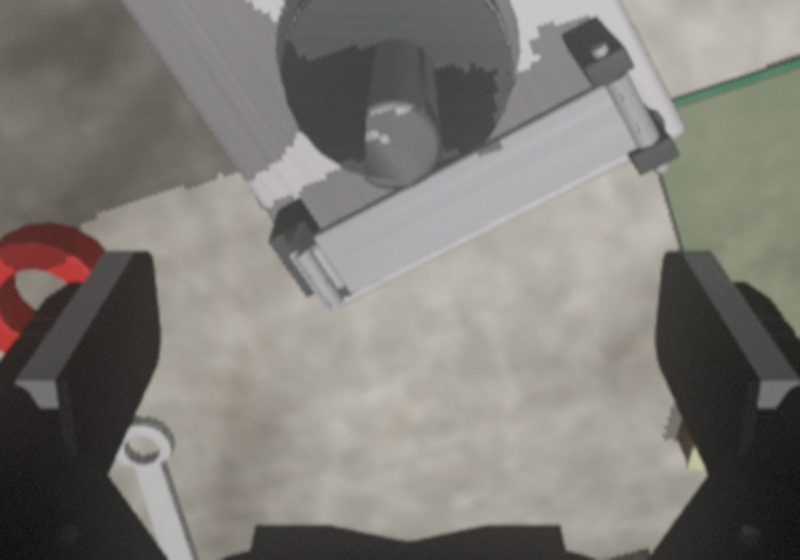

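step_arm([
  [0,-0.05,2.8,0,0,0.2,0],
  [0,0,2.8,0,0,0,0],
  [0.05,0,2.9,0,0,0,0],
  [0,0,0,0,0,0,0],
  [0,0,0,0,0,0,0.5],
], squeeze=20)

```text
t: 10.7
eef_pos: [0.5208, 0.0585, 0.0754]
tool_rot: [-0.0, 0.818, 0.575, -0.0]
contact_force: [-0.1, -1.0, 0.6]
gripper_width: 0.856
```

step_arm([
  [0,0,0,0,0,0,1],
  [0,0,0,0,0,0,1],
  [0,0,0,0,0,0,1],
  [0,0,0,0,0,0,1],
  [0,0,0,0,0,0,1],
  [0,0,0,0,0,0,1],
  [0,0,0,0,0,0,1],
  [0,0,0,0,0,0,1],
])

```text
t: 11.5
eef_pos: [0.5208, 0.0569, 0.0763]
tool_rot: [0.001, 0.819, 0.574, -0.0]
contact_force: [-3.3, -3.8, 9.7]
gripper_width: 0.216
```

step_arm([
  [-0.15,0,0,0,0,0,1],
  [0,0.02,0,0,0,5,1],
  [0,0.02,0,0,0,5,1],
  [0,0.02,0,0,0,5,1],
  [0,0.02,0,0,0,5,1],
])

```text
t: 12.0
eef_pos: [0.5215, 0.0563, 0.0763]
tool_rot: [0.0, 0.906, 0.422, 0.001]
contact_force: [-1.9, -2.1, 6.6]
gripper_width: 0.217
```

```bash
python3 - <<'E'
from h import *
plan(np.array([.523,.055,.075]),9.9)
o=bot.get_obs();print(o["contact_force"],o["torque"],o["gripper_width"])
E
```

```text
at [0.5215 0.0563 0.0763] yaw 49.97 tilt 0.08 n 7 dyaw -40.07
[[np.float64(-0.0), np.float64(0.03), np.float64(0.02), 0, 0, np.float64(5.72)], [np.float64(0.0), np.float64(0.03), np.float64(0.02), 0, 0, np.float64(5.72)], [np.float64(0.01), np.float64(0.03), np.float64(0.02), 0, 0, np.float64(5.72)], [np.float64(0.01), np.float64(0.03), np.float64(0.02), 0, 0, np.float64(5.72)], [np.float64(0.01), np.float64(0.03), np.float64(0.02), 0, 0, np.float64(5.72)], [np.float64(0.01), np.float64(0.03), np.float64(0.02), 0, 0, np.float64(5.72)], [np.float64(0.02), np.float64(0.02), np.float64(0.02), 0, 0, np.float64(5.72)]]
[-1.8626864  -2.09009895  6.62317356] [-0.50215762  0.34786653  0.02902107] 0.2170965113093024
```

step_arm([
  [0,0.02,0,0,0,5,1],
  [0,0.02,0,0,0,5,1],
  [0,0.02,0,0,0,5,1],
  [0,0.02,0,0,0,5,1],
  [0,0.02,0,0,0,5,1],
  [0,0.02,0,0,0,5,1],
  [0,0.02,0,0,0,5,1],
  [0,0.02,0,0,0,5,1],
  [0,0,0,0,0,0,1],
  [0,0,0,0,0,0,1],
  [0,0,0,0,0,0,1],
])

```text
t: 13.1
eef_pos: [0.5221, 0.0547, 0.0763]
tool_rot: [0.0, 0.996, 0.088, 0.0]
contact_force: [-1.7, -2.7, 8.4]
gripper_width: 0.211
```

```bash
python3 - <<'E'
from h import *
plan(np.array([.523,.055,.075]),9.9)
o=bot.get_obs();print(o["contact_force"],o["torque"],o["gripper_width"])
p=bot.read_camera("top");save("t5",p["pixels"],(200,205,320,315),6)
E
```

```text
at [0.5221 0.0547 0.0763] yaw 10.15 tilt 0.04 n 1 dyaw -0.25
[[np.float64(0.1), np.float64(-0.01), np.float64(0.13), 0, 0, np.float64(0.25)]]
[-1.72262952 -2.72616166  8.42763839] [-0.58691402  0.54356104 -0.04582119] 0.21120172934590506
```

step_arm([
  [0,0,0,0,0,0,0],
  [0,0,0,0,0,0,0],
  [0,0,0,0,0,0,0],
  [0,0,0,0,0,0,0],
  [0,0,-3,0,0,0,0],
  [0,0,-4,0,0,0,0],
  [0,2,-4,0,0,0,0],
  [0,2,0,0,0,0,0],
  [0,0,0,0,0,0,0],
  [0,0,0,0,0,0,0],
])

```text
t: 14.15
eef_pos: [0.5285, 0.0164, 0.1849]
tool_rot: [-0.0, 0.996, 0.089, -0.0]
contact_force: [-0.0, 1.2, 0.2]
gripper_width: 1.005
```

```bash
python3 - <<'E'
from h import *
p=bot.read_camera("wrist");save("w5",p["pixels"],(200,80,440,330),3);np.save("pics/w5.npy",p,allow_pickle=True)
print(bot.get_obs()["eef_pos"],bot.get_obs()["contact_force"])
E
```

```text
[0.52822698 0.01696538 0.18450277] [ 0.21506686  0.41126723 -0.03807874]
```

View pics/w5.png

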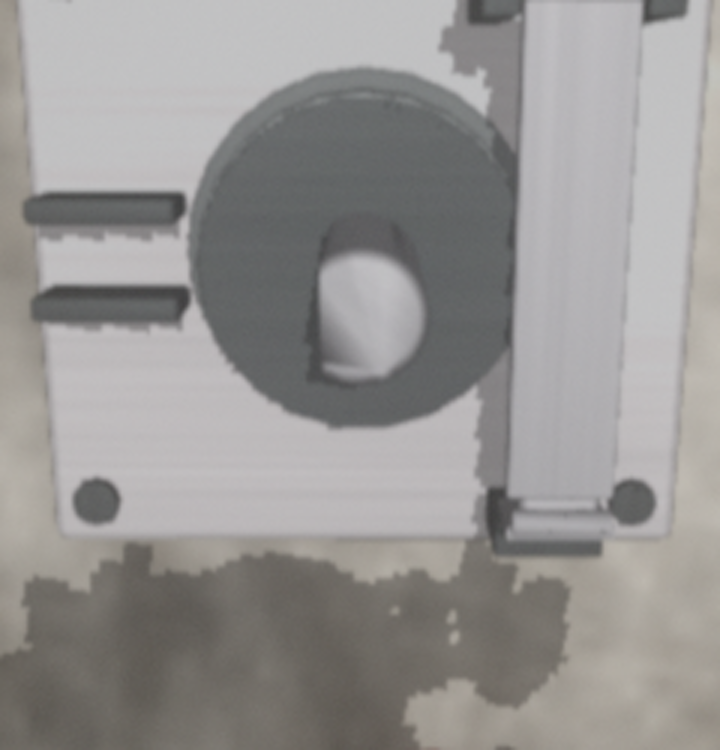

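```bash
python3 - <<'E'
from h import *
p=ld("w5")
g=cv2.GaussianBlur(cv2.cvtColor(p["pixels"],cv2.COLOR_RGB2GRAY),(3,3),0).astype(float)
pts=[]
for c in list(range(228,235))+list(range(250,350,3)):
    col=g[250:268,c];d=np.diff(col);i=np.argmin(d)
    if d[i]<-8 and 0<i<len(d)-1:
        a,b,e=d[i-1],d[i],d[i+1];o=.5*(a-e)/(a-2*b+e);pts.append((c,250.5+i+o))
pts=np.array(pts);k=np.polyfit(pts[:,0],pts[:,1],1)
r=pts[:,1]-np.polyval(k,pts[:,0]);m=abs(r)<.6;k=np.polyfit(pts[m,0],pts[m,1],1);print(len(pts),m.sum(),k)
a,b=[onz(p,[c,np.polyval(k,c)],.012) for c in (225,420)];d=b-a;print("plate yaw",np.degrees(np.arctan2(d[1],d[0])))
# collar estimates
t,s=ld("top"),ld("scene")
print("collar top",onz(t,[335+133/5-.4,260+112/5-.4],.018),"screw head",onz(t,[335+112/5-.4,260+188/5-.4],.011))
print("collar scene",onz(s,[325+26.1-.45,280+18.7-.45],.018), "head",onz(s,[325+10,280+29.2],.009))
w=ld("w2")
for d in bot.pinpoint(bot.read_camera("top"),"spacer"): print(d)
save("w2c",w["pixels"],(150,240,270,340),6)
E
```

```text
Traceback (most recent call last):
TypeError: expected non-empty vector for x
```

```bash
python3 - <<'E'
from h import *
p=ld("w5")
g=cv2.GaussianBlur(cv2.cvtColor(p["pixels"],cv2.COLOR_RGB2GRAY),(3,3),0).astype(float)
pts=[]
for c in list(range(224,362,2)):
    d=np.diff(g[250:268,c]);i=np.argmin(d)
    if 0<i<len(d)-1:
        a,b,e=d[i-1],d[i],d[i+1];o=.5*(a-e)/(a-2*b+e);pts.append((c,250.5+i+o))
pts=np.array(pts);k=np.polyfit(pts[:,0],pts[:,1],1)
for _ in range(3):
    r=pts[:,1]-np.polyval(k,pts[:,0]);m=abs(r)<.8;k=np.polyfit(pts[m,0],pts[m,1],1)
print(len(pts),m.sum(),k)
a,b=[onz(p,[c,np.polyval(k,c)],.012) for c in (225,420)];d=b-a;print("plate yaw",np.degrees(np.arctan2(d[1],d[0])))
t,s=ld("top"),ld("scene")
print("collar top",onz(t,[335+133/5-.4,260+112/5-.4],.018),"screw head",onz(t,[335+112/5-.4,260+188/5-.4],.011))
print("collar scene",onz(s,[325+26.1-.45,280+18.7-.45],.018), "head",onz(s,[325+10,280+29.2],.009))
w=ld("w2")
save("w2c",w["pixels"],(150,240,270,340),6)
E
```

```text
60 30 [-1.92083746e-02  2.64281272e+02]
plate yaw 11.273478688860317
collar top [ 0.47278144 -0.14891647  0.018     ] screw head [ 0.44287121 -0.13983271  0.011     ]
collar scene [ 0.46985379 -0.15060658  0.018     ] head [ 0.43762867 -0.13981064  0.009     ]
```

View pics/w2c.png

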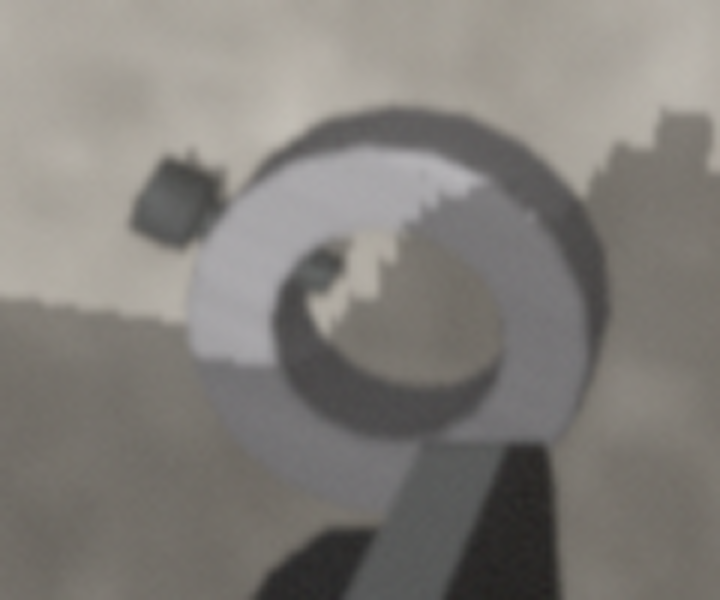

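```bash
python3 - <<'E'
from h import *
plan(np.array([.515,-.165,.15]),72.5)
E
```

```text
at [0.5282 0.017  0.1845] yaw 10.24 tilt 0.08 n 11 dyaw 62.26
[[np.float64(-0.41), np.float64(1.61), np.float64(0.31), 0, 0, np.float64(-5.66)], [np.float64(-0.57), np.float64(1.56), np.float64(0.31), 0, 0, np.float64(-5.66)], [np.float64(-0.72), np.float64(1.49), np.float64(0.31), 0, 0, np.float64(-5.66)], [np.float64(-0.86), np.float64(1.42), np.float64(0.31), 0, 0, np.float64(-5.66)], [np.float64(-1.0), np.float64(1.32), np.float64(0.31), 0, 0, np.float64(-5.66)], [np.float64(-1.12), np.float64(1.22), np.float64(0.31), 0, 0, np.float64(-5.66)], [np.float64(-1.24), np.float64(1.1), np.float64(0.31), 0, 0, np.float64(-5.66)], [np.float64(-1.34), np.float64(0.97), np.float64(0.31), 0, 0, np.float64(-5.66)], [np.float64(-1.43), np.float64(0.84), np.float64(0.31), 0, 0, np.float64(-5.66)], [np.float64(-1.51), np.float64(0.69), np.float64(0.31), 0, 0, np.float64(-5.66)], [np.float64(-1.57), np.float64(0.54), np.float64(0.31), 0, 0, np.float64(-5.66)]]
```

step_arm([
  [-0.4,1.6,0.3,0,0,-5.7,0],
  [-0.6,1.6,0.3,0,0,-5.7,0],
  [-0.7,1.5,0.3,0,0,-5.7,0],
  [-0.9,1.4,0.3,0,0,-5.7,0],
  [-1.0,1.3,0.3,0,0,-5.7,0],
  [-1.1,1.2,0.3,0,0,-5.7,0],
  [-1.2,1.1,0.3,0,0,-5.7,0],
  [-1.3,1.0,0.3,0,0,-5.7,0],
  [-1.4,0.8,0.3,0,0,-5.7,0],
  [-1.5,0.7,0.3,0,0,-5.7,0],
  [-1.6,0.5,0.3,0,0,-5.7,0],
  [0,0,0,0,0,0,0],
  [0,0,0,0,0,0,0],
  [0,0,0,0,0,0,0],
])

```text
t: 15.6
eef_pos: [0.5163, -0.1631, 0.1518]
tool_rot: [-0.0, 0.804, 0.594, -0.0]
contact_force: [0.0, -0.1, -0.6]
gripper_width: 0.998
```

```bash
python3 - <<'E'
from h import *
p=bot.read_camera("wrist");save("w6",p["pixels"]);np.save("pics/w6.npy",p,allow_pickle=True)
for q,z in [("collar",0),("screw_tip",.009)]:
    for d in bot.pinpoint(p,q)[:3]: print(q,round(d["score"],2),np.round(d["point"],1), onz(p,d["point"],z).round(4))
p=bot.read_camera("top");save("t6",p["pixels"],(200,205,320,315),6);np.save("pics/t6.npy",p,allow_pickle=True)
for q,z in [("collar",0),("screw_tip",.009)]:
    for d in bot.pinpoint(p,q)[:5]: print(q,round(d["score"],2),np.round(d["point"],1), onz(p,d["point"],z).round(4))
E
```

```text
collar 0.93 [283.4 299.7] [ 0.5642 -0.2075  0.    ]
collar 0.67 [414.2 266.2] [ 0.567  -0.1079  0.    ]
collar 0.6 [192.2 389.4] [ 0.6173 -0.3029  0.    ]
screw_tip 0.89 [198.4 394. ] [ 0.6173 -0.2948  0.009 ]
screw_tip 0.86 [435.8 275.5] [ 0.5746 -0.0958  0.009 ]
screw_tip 0.77 [320.7 140. ] [ 0.4608 -0.1462  0.009 ]
screw_tip 0.58 [335.9 232.9] [ 0.5765 -0.1012  0.009 ]
```

View pics/w6.png

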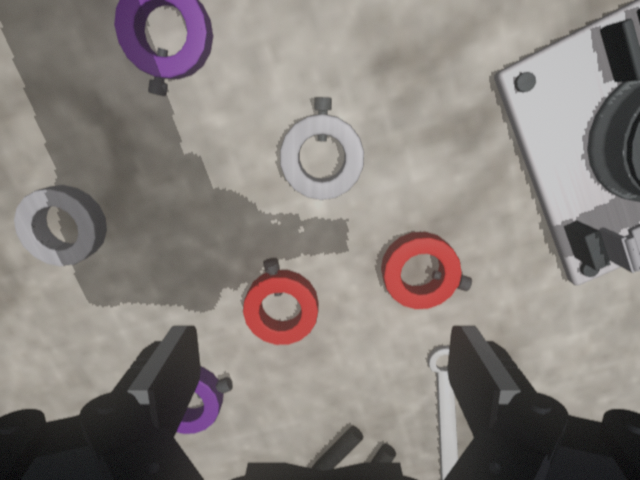

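View pics/t6.png

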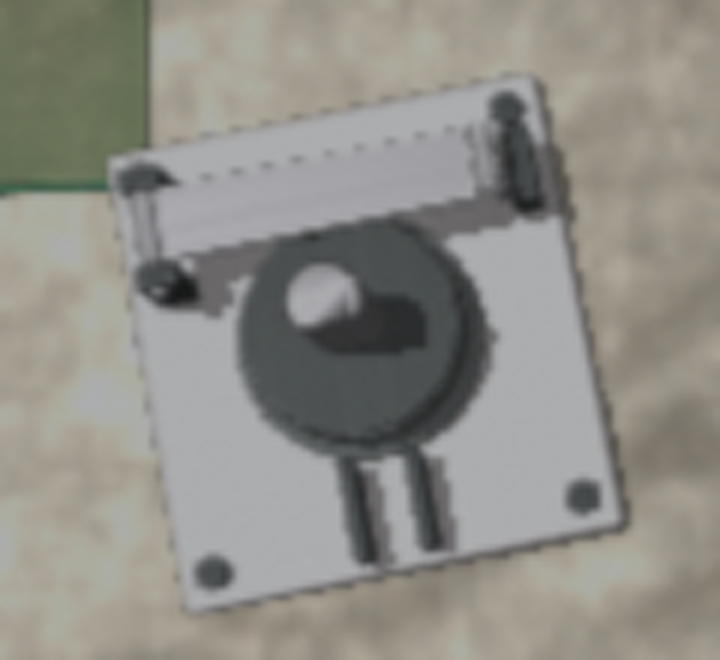

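```bash
python3 - <<'E'
from h import *
p=ld("w6");t=ld("t6")
c=onz(p,[320.7,156.3],.018);h=onz(p,[321.3,103],.0115);print("wrist collar",c,h,np.degrees(np.arctan2(*(c-h)[[1,0]])))
save("w6c",p["pixels"],(265,85,375,210),5)
save("w6e",p["pixels"],(480,55,600,295),3)
yaw=lambda a,b:print(np.degrees(np.arctan2(b[1]-a[1],b[0]-a[0])),a,b)
f=lambda u:onz(t,[200+u[0]/6-.4,205+u[1]/6-.4],.012)
yaw(f((190,608)),f((110,158)));yaw(f((622,528)),f((540,76)));yaw(f((622,528)),f((190,608)));yaw(f((540,76)),f((110,158)))
E
```

```text
wrist collar [ 0.46974733 -0.14891938  0.018     ] [ 0.43932712 -0.13910891  0.0115    ] -17.874434554523464
10.267880842097574 [0.43219383 0.11308122 0.012     ] [0.58606352 0.14095498 0.012     ]
9.180599748066014 [ 0.45499717 -0.03159943  0.012     ] [ 0.6111855  -0.00635671  0.012     ]
98.9567970660433 [ 0.45499717 -0.03159943  0.012     ] [0.43219383 0.11308122 0.012     ]
99.67790130596484 [ 0.6111855  -0.00635671  0.012     ] [0.58606352 0.14095498 0.012     ]
```

View pics/w6c.png

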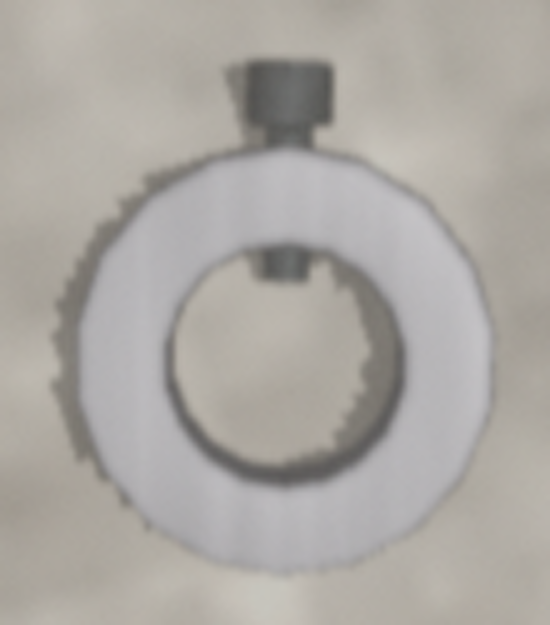

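View pics/w6e.png

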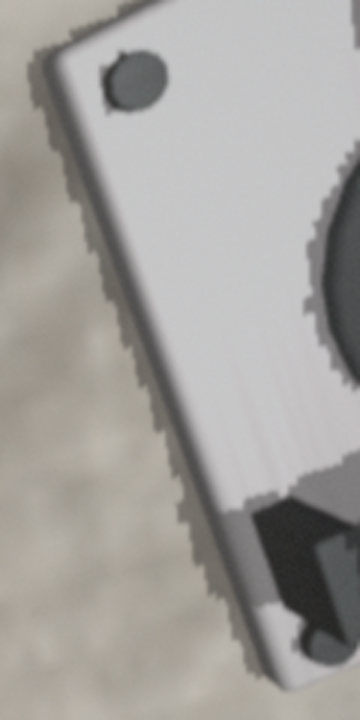

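```bash
python3 - <<'E'
from h import *
p=ld("w6")
f=lambda u:onz(p,[480+u[0]/3-.33,55+u[1]/3-.33],.012)
for a,b in [((63,62),(287,688)),((110,168),(230,513))]:
    a,b=f(a),f(b);print(np.degrees(np.arctan2(b[1]-a[1],b[0]-a[0])),a,b,np.linalg.norm(b-a))
c=onz(p,[322-.4,157-.4],.018);h=onz(p,[323-.4,103.4-.4],.0115);print("wrist collar",c,h,np.degrees(np.arctan2(*(c-h)[[1,0]])))
# w5 points
p=ld("w5")
f=lambda u:onz(p,[200+u[0]/3-.33,80+u[1]/3-.33],.012)
a,b=f((62,536.5)),f((671,534.5));print(np.degrees(np.arctan2(b[1]-a[1],b[0]-a[0])))
# shaft flat edge on top
f=lambda u:onz(p,[200+u[0]/3-.33,80+u[1]/3-.33],.1055)
a,b=f((322,372)),f((318,268));print("flat edge-90",np.degrees(np.arctan2(b[1]-a[1],b[0]-a[0]))-90,a,b)
E
```

```text
9.89167629446513 [ 0.45626978 -0.02980188  0.012     ] [ 0.60874701 -0.00321317  0.012     ] 0.15477811186640558
9.512265733530278 [ 0.4795923  -0.02402597  0.012     ] [ 0.5617523  -0.01025902  0.012     ] 0.08330543700252317
wrist collar [ 0.47009286 -0.14843229  0.018     ] [ 0.43956552 -0.13833605  0.0115    ] -18.30048793634971
10.30550912710886
flat edge-90 11.605748901620743 [0.51472639 0.04591847 0.1055    ] [0.51109396 0.06360525 0.1055    ]
```

```bash
python3 - <<'E'
from h import *
plan(np.array([.472,-.1488,.06]),72.1)
E
```

```text
at [ 0.5162 -0.1643  0.1522] yaw 72.94 tilt 0.01 n 3 dyaw -0.84
[[np.float64(0.06), np.float64(-1.56), np.float64(3.07), 0, 0, np.float64(0.28)], [np.float64(0.05), np.float64(-1.56), np.float64(3.07), 0, 0, np.float64(0.28)], [np.float64(0.05), np.float64(-1.56), np.float64(3.07), 0, 0, np.float64(0.28)]]
```

step_arm([
  [0.05,-1.6,2.5,0,0,0.3,0],
  [0.05,-1.6,2.5,0,0,0.3,0],
  [0.05,-1.5,2.5,0,0,0.2,0],
  [0,0,1.5,0,0,0,0],
  [0,0,0,0,0,0,0],
  [0,0,0,0,0,0,0],
  [0,0,0,0,0,0,0],
])

```text
t: 16.6
eef_pos: [0.4729, -0.1497, 0.0632]
tool_rot: [0.001, 0.808, 0.589, 0.001]
contact_force: [0.5, -0.4, 0.2]
gripper_width: 0.999
```

```bash
python3 - <<'E'
from h import *
plan(np.array([.472,-.1488,-.001]),72.1)
p=bot.read_camera("wrist");save("w7",p["pixels"]);
p=bot.read_camera("scene");save("s7",p["pixels"],(270,220,430,340),5);
E
```

```text
at [ 0.4729 -0.1497  0.0632] yaw 72.11 tilt 0.12 n 2 dyaw -0.01
[[np.float64(0.03), np.float64(-0.05), np.float64(3.21), 0, 0, np.float64(0.01)], [np.float64(0.03), np.float64(-0.05), np.float64(3.21), 0, 0, np.float64(0.01)]]
```

View pics/w7.png

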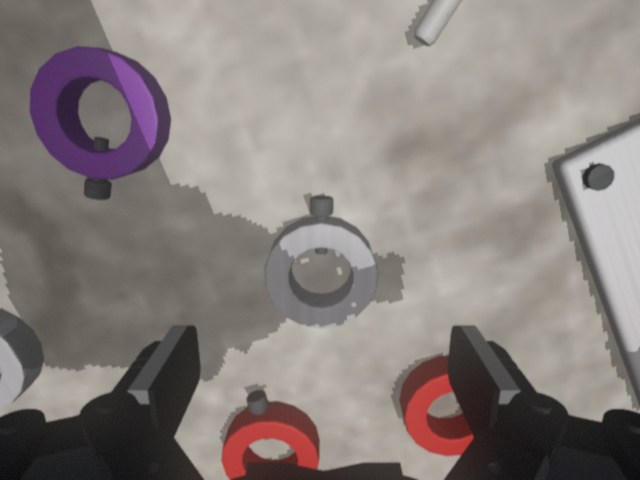

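View pics/s7.png

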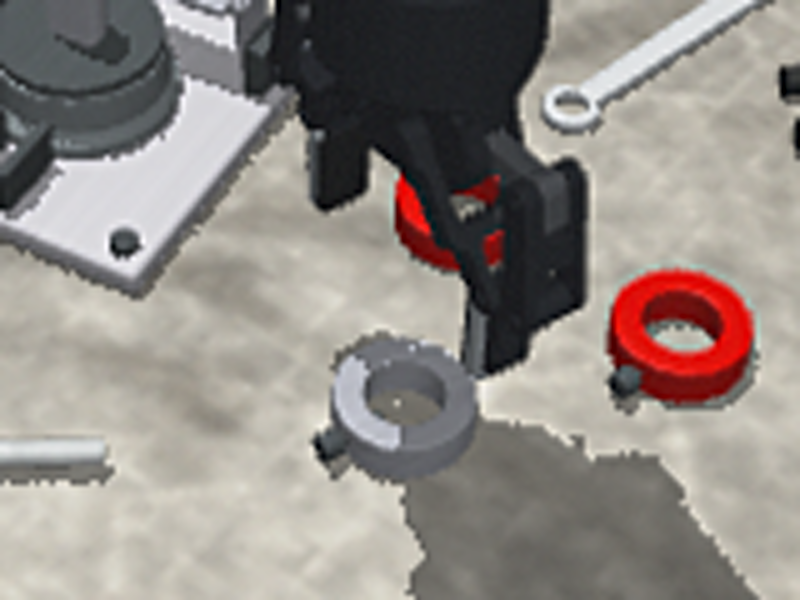

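step_arm([
  [0.05,-0.05,3.0,0,0,0,0],
  [0,-0.05,2.0,0,0,0,0],
  [0,0,1.4,0,0,0,0],
  [0,0,0,0,0,0,0],
  [0,0,0,0,0,0,0],
], squeeze=30)

```text
t: 17.2
eef_pos: [0.4712, -0.1489, -0.0014]
tool_rot: [0.0, 0.809, 0.588, 0.0]
contact_force: [0.2, 0.5, 0.8]
gripper_width: 1.0
```

```bash
python3 - <<'E'
from h import *
plan(np.array([.472,-.1488,-.001]),72.1)
p=bot.read_camera("wrist");save("w8",p["pixels"]);
E
```

```text
at [ 0.4712 -0.1489 -0.0014] yaw 72.09 tilt 0.02 n 1 dyaw 0.01
[[np.float64(0.03), np.float64(0.07), np.float64(-0.04), 0, 0, np.float64(-0.01)]]
```

View pics/w8.png

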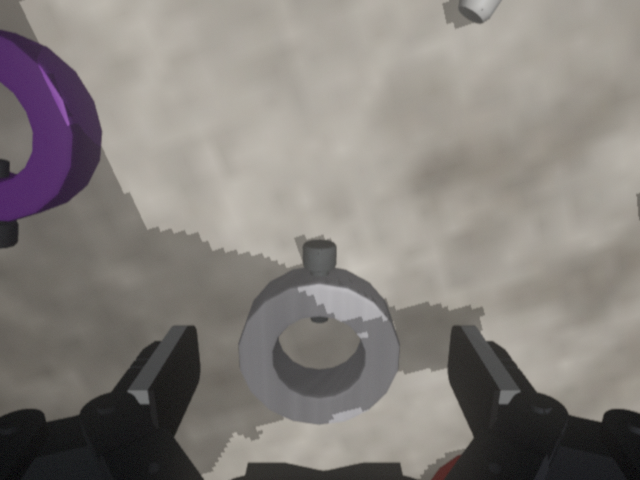

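step_arm([
  [0,0.05,0,0,0,0,0.2],
  [0,0,0,0,0,0,0.5],
  [0,0,0,0,0,0,1],
  [0,0,0,0,0,0,1],
  [0,0,0,0,0,0,1],
  [0,0,0,0,0,0,1],
  [0,0,0,0,0,0,1],
])

```text
t: 17.95
eef_pos: [0.472, -0.1489, -0.0008]
tool_rot: [0.0, 0.808, 0.589, 0.001]
contact_force: [-1.0, 0.6, 9.9]
gripper_width: 0.628
```

```bash
python3 - <<'E'
from h import *
p=bot.read_camera("wrist");save("w9",p["pixels"]);np.save("pics/w9.npy",p,allow_pickle=True)
E
```

```text
(no output)
```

View pics/w9.png

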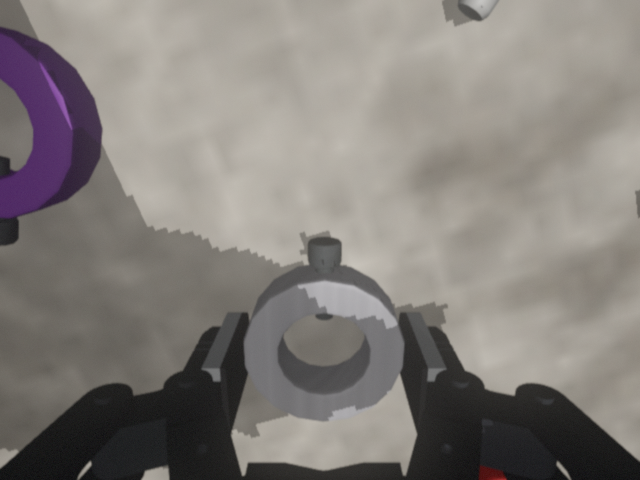

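```bash
python3 - <<'E'
from h import *
p=ld("w9");c=onz(p,[323.7,349.5],.018);P=bot.get_obs()["eef_pos"]
ex=np.array([np.cos(np.radians(72.1)),np.sin(np.radians(72.1)),0]);ey=np.array([ex[1],-ex[0],0])
print(c,P,(c-P)@ex,(c-P)@ey)
save("w9c",p["pixels"],(225,220,425,440),3)
E
```

```text
[ 0.46918812 -0.14652665  0.018     ] [ 0.47197148 -0.14899036 -0.00075576] 0.0014889720045113287 -0.0034058716710911774
```

View pics/w9c.png

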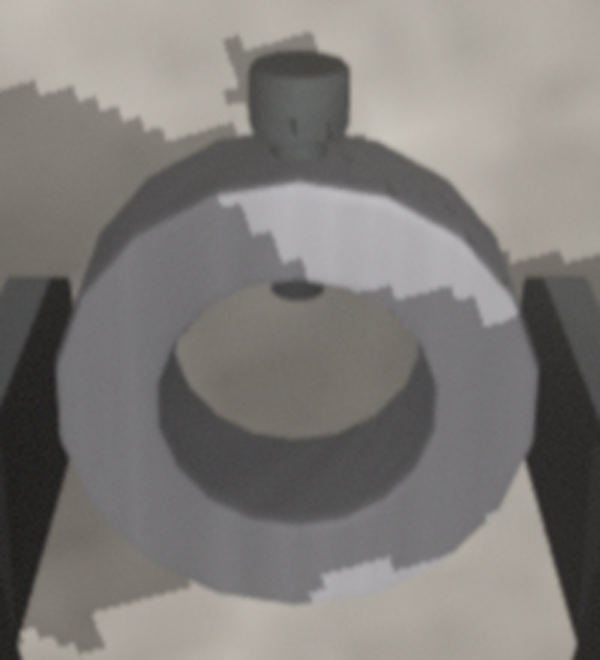

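step_arm([
  [0,0,-1,0,0,0,1],
  [0,0,-3,0,0,0,1],
  [0,0,-3,0,0,0,1],
  [0,0,-4,0,0,0,1],
  [0,0,-4,0,0,0,1],
  [0,0,0,0,0,0,1],
  [0,0,0,0,0,0,1],
])

```text
t: 18.7
eef_pos: [0.4717, -0.1486, 0.1492]
tool_rot: [0.001, 0.808, 0.589, 0.001]
contact_force: [-0.1, -0.8, -1.7]
gripper_width: 0.625
```

```bash
python3 - <<'E'
from h import *
plan(np.array([.5196,.0547,.15]),100.1)
print(bot.get_obs()["q"].round(2))
p=bot.read_camera("wrist");save("w10",p["pixels"],(225,220,425,440),3);np.save("pics/w10.npy",p,allow_pickle=True)
p=bot.read_camera("scene");save("s10",p["pixels"],(270,170,430,290),5)
E
```

```text
at [ 0.4717 -0.1486  0.1492] yaw 72.13 tilt 0.14 n 6 dyaw 27.97
[[np.float64(3.47), np.float64(-0.28), np.float64(-0.01), 0, 0, np.float64(-4.66)], [np.float64(3.48), np.float64(0.0), np.float64(-0.01), 0, 0, np.float64(-4.66)], [np.float64(3.47), np.float64(0.29), np.float64(-0.01), 0, 0, np.float64(-4.66)], [np.float64(3.43), np.float64(0.57), np.float64(-0.01), 0, 0, np.float64(-4.66)], [np.float64(3.38), np.float64(0.84), np.float64(-0.01), 0, 0, np.float64(-4.66)], [np.float64(3.3), np.float64(1.12), np.float64(-0.01), 0, 0, np.float64(-4.66)]]
[-0.15  0.3   0.4   2.08 -0.16  0.79  1.6 ]
```

View pics/w10.png

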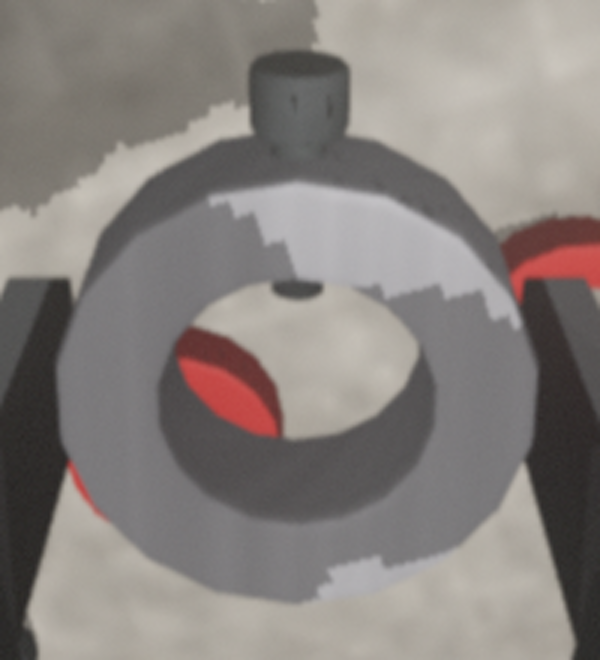

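View pics/s10.png

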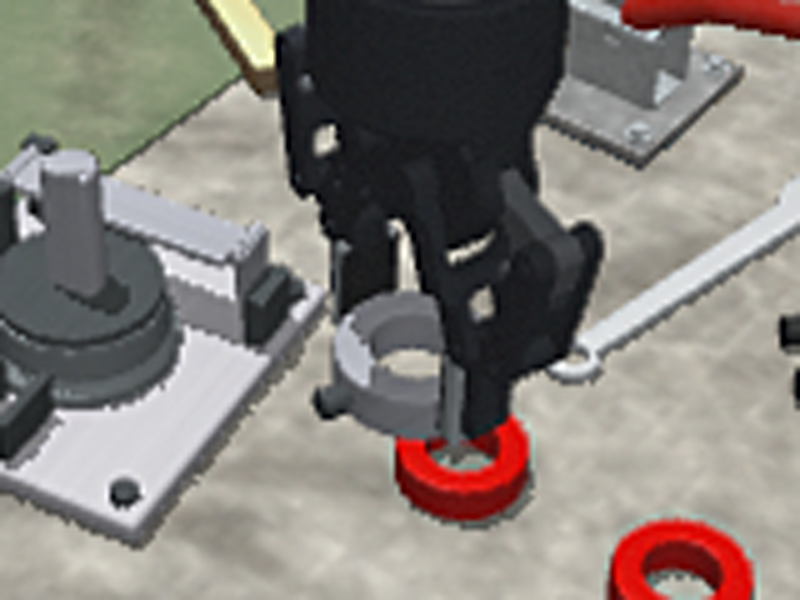

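step_arm([
  [3.5,-0.3,0,0,0,-4.7,1],
  [3.5,0,0,0,0,-4.7,1],
  [3.5,0.3,0,0,0,-4.7,1],
  [3.4,0.6,0,0,0,-4.7,1],
  [3.4,0.85,0,0,0,-4.6,1],
  [3.3,1.1,0,0,0,-4.6,1],
  [0,0,1.5,0,0,0,1],
  [0,0,0,0,0,0,1],
  [0,0,0,0,0,0,1],
  [0,0,0,0,0,0,1],
])

```text
t: 19.8
eef_pos: [0.519, 0.0541, 0.133]
tool_rot: [-0.0, 0.643, 0.766, -0.001]
contact_force: [-0.5, 0.6, -1.4]
gripper_width: 0.627
```

```bash
python3 - <<'E'
from h import *
a=np.radians(100.1);ey=np.array([np.sin(a),-np.cos(a),0])
plan(np.array([.5196,.0547,.125])+.0006*ey,100.1)
p=bot.read_camera("wrist");save("w11",p["pixels"],(225,220,425,440),3);np.save("pics/w11.npy",p,allow_pickle=True)
for r,z in [(.012,.104)]:print(proj(p,[[.5196,.0547,.106],[.5196,.0547,.046]]))
p=bot.read_camera("scene");save("s11",p["pixels"],(220,130,380,250),5)
E
```

```text
at [0.519  0.0541 0.133 ] yaw 99.99 tilt 0.06 n 1 dyaw 0.11
[[np.float64(0.05), np.float64(0.13), np.float64(0.8), 0, 0, np.float64(-0.11)]]
[[321.34218136 299.00696165]
 [321.83590727 253.43742574]]
```

View pics/w11.png

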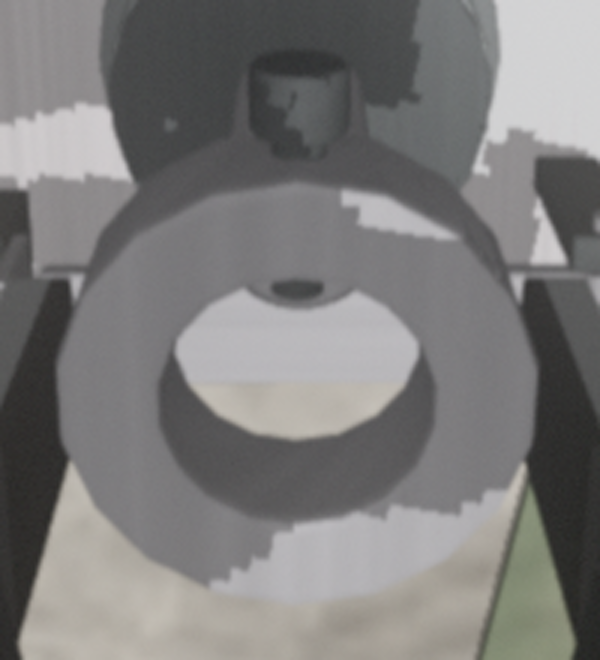

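View pics/s11.png

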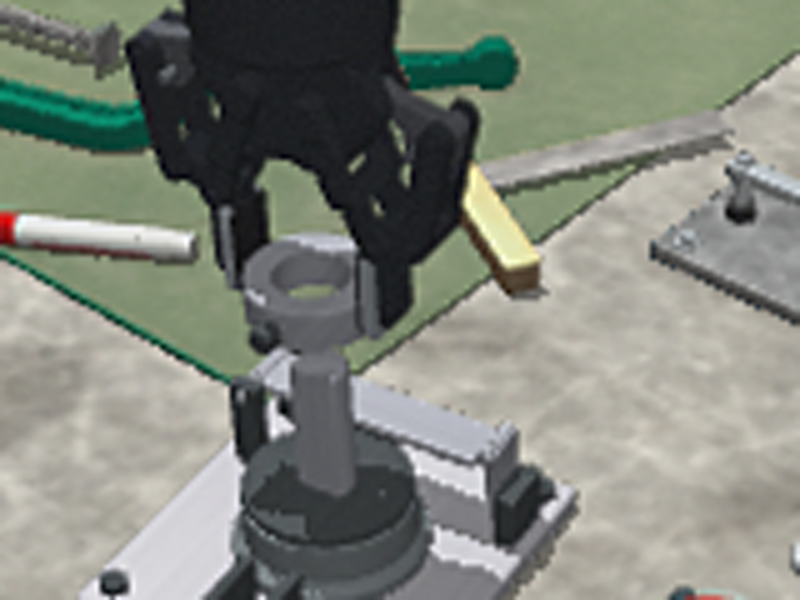

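```bash
python3 - <<'E'
from h import *
p=ld("w11");a=np.radians(100.);ex=np.array([np.cos(a),np.sin(a),0]);ey=np.array([np.sin(a),-np.cos(a),0])
P=np.array([.519,.0541,.133])
for z in (.104,.106):
    s=onz(p,[225+299/3-.33,220+307/3-.33],z);print("shaft rear",(s-P)@ex*1e3,(s-P)@ey*1e3, "axis est ey",(s-P)@ey*1e3-(12 if z<.105 else 10))
zt=.133+.0008+.018
# fit collar top outer circle: compare projected circle extents
for off in (-.004,-.003,-.002,-.001,0):
    th=np.linspace(0,2*np.pi,200);C=P+off*ey+.0015*ex
    q=proj(p,C[:2].tolist()and np.c_[C[0]+.027*np.cos(th),C[1]+.027*np.sin(th),0*th+zt]);b=proj(p,np.c_[C[0]+.015*np.cos(th),C[1]+.015*np.sin(th),0*th+zt])
    print(off,((q.min(0)-[225,220]+.33)*3).round(0),((q.max(0)-[225,220]+.33)*3).round(0),((b.min(0)-[225,220]+.33)*3).round(0),((b.max(0)-[225,220]+.33)*3).round(0))
E
```

```text
shaft rear 1.77248765485658 12.795686213289923 axis est ey 0.7956862132899225
shaft rear 1.7690961407222239 11.730202064779684 axis est ey 1.730202064779684
-0.004 [ 48. 146.] [546. 585.] [159. 253.] [435. 496.]
-0.003 [ 49. 155.] [546. 592.] [159. 262.] [435. 504.]
-0.002 [ 49. 164.] [545. 599.] [160. 270.] [435. 511.]
-0.001 [ 50. 174.] [545. 606.] [160. 279.] [435. 519.]
0 [ 51. 183.] [544. 613.] [160. 287.] [434. 526.]
```

step_arm([
  [0.04,0.14,0.5,0,0,0,1],
  [0,0,0.5,0,0,0,1],
  [0,0,0,0,0,0,1],
  [0,0,0.7,0,0,0,1],
  [0,0,0.7,0,0,0,1],
  [0,0,0.5,0,0,0,1],
  [0,0,0,0,0,0,1],
])

```text
t: 20.6
eef_pos: [0.5199, 0.0558, 0.1032]
tool_rot: [-0.001, 0.642, 0.767, -0.001]
contact_force: [1.0, -0.8, -1.3]
gripper_width: 0.62
```

```bash
python3 - <<'E'
from h import *
a=np.radians(100.1);ey=np.array([np.sin(a),-np.cos(a),0])
plan(np.array([.5196,.0547,.069])+.0006*ey,100.1)
print(bot.get_obs()["contact_force"])
p=bot.read_camera("wrist");save("w12",p["pixels"],(225,220,425,440),3)
p=bot.read_camera("scene");save("s12",p["pixels"],(220,130,380,250),5)
E
```

```text
at [0.5199 0.0558 0.1032] yaw 100.12 tilt 0.11 n 1 dyaw -0.02
[[np.float64(-0.11), np.float64(0.01), np.float64(3.42), 0, 0, np.float64(0.02)]]
[ 0.98250189 -0.84320395 -1.2597336 ]
```

View pics/w12.png

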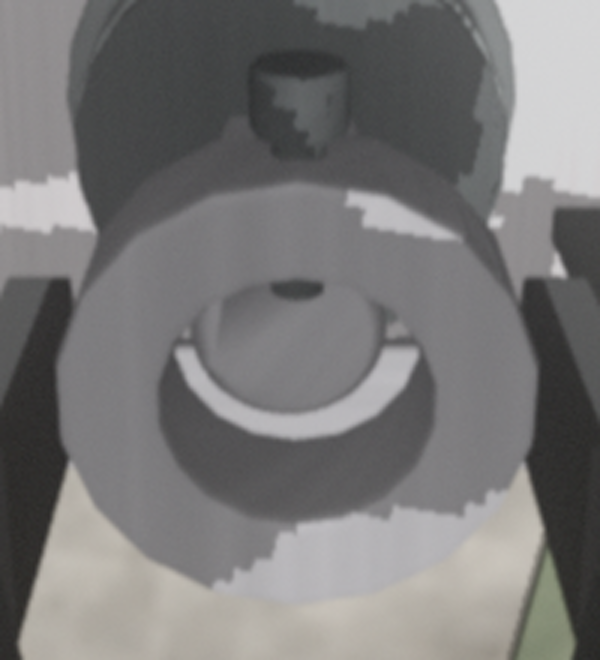

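View pics/s12.png

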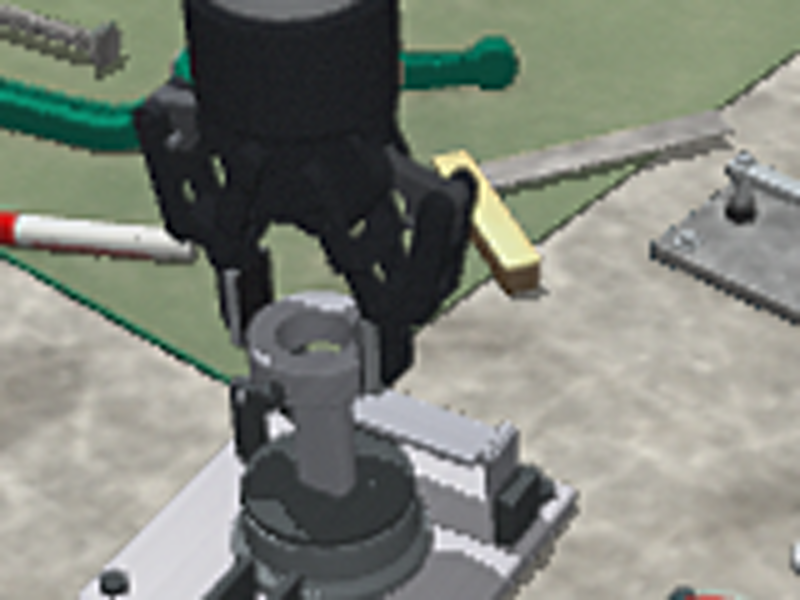

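step_arm([
  [-0.11,0,0,0,0,0,1],
  [0,0,0,0,0,0,1],
  [0,0,0.5,0,0,0,1],
  [0,0,0.5,0,0,0,1],
  [0,0,0.3,0,0,0,1],
  [0,0,0,0,0,0,1],
])

```text
t: 21.3
eef_pos: [0.5203, 0.0548, 0.0904]
tool_rot: [-0.0, 0.642, 0.767, -0.001]
contact_force: [-0.7, 0.0, -0.9]
gripper_width: 0.623
```

```bash
python3 - <<'E'
from h import *
a=np.radians(100.1);ey=np.array([np.sin(a),-np.cos(a),0])
plan(np.array([.5196,.0547,.069])+.0006*ey,100.1)
print(bot.get_obs()["contact_force"])
p=bot.read_camera("wrist");save("w13",p["pixels"],(225,220,425,440),3)
E
```

```text
at [0.5203 0.0548 0.0904] yaw 100.12 tilt 0.08 n 1 dyaw -0.02
[[np.float64(0.0), np.float64(-0.01), np.float64(2.14), 0, 0, np.float64(0.02)]]
[-0.67002365  0.0248049  -0.92877374]
```

View pics/w13.png

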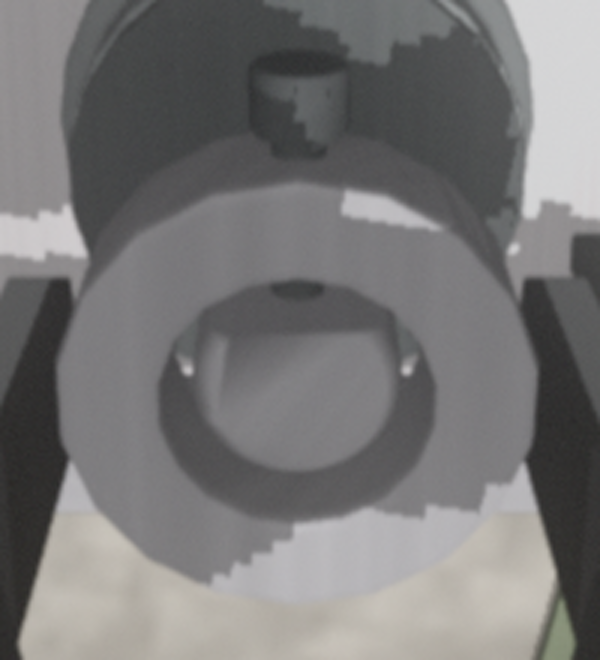

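step_arm([
  [0,0,0.5,0,0,0,1],
  [0,0,0.5,0,0,0,1],
  [0,0,0.5,0,0,0,1],
  [0,0,0.6,0,0,0,1],
  [0,0,0,0,0,0,1],
  [0,0,0,0,0,0,1],
])

```text
t: 21.95
eef_pos: [0.5207, 0.0548, 0.0699]
tool_rot: [-0.0, 0.642, 0.767, -0.0]
contact_force: [0.3, -0.6, -0.4]
gripper_width: 0.629
```

step_arm([
  [0,0.1,0,0,0,0,1],
  [0,0.1,0,0,0,0,1],
  [0,0,0,0,0,0,1],
  [0,0,0,0,0,0,1],
])

```text
t: 22.35
eef_pos: [0.5229, 0.0553, 0.0703]
tool_rot: [0.0, 0.642, 0.767, 0.0]
contact_force: [0.2, -0.4, -1.2]
gripper_width: 0.627
```

step_arm([
  [0,0.05,0,0,0,0,1],
  [0,0,0,0,0,0,1],
])

```text
t: 22.55
eef_pos: [0.5231, 0.0553, 0.0702]
tool_rot: [-0.0, 0.642, 0.767, -0.0]
contact_force: [-0.3, -0.5, -1.1]
gripper_width: 0.629
```

step_arm([
  [0,0.05,0,0,0,0,1],
  [0,0,0,0,0,0,1],
])

```text
t: 22.75
eef_pos: [0.5232, 0.0553, 0.07]
tool_rot: [-0.0, 0.642, 0.767, -0.0]
contact_force: [-1.7, -0.4, 1.1]
gripper_width: 0.626
```

step_arm([
  [0,0.05,0,0,0,0,1],
  [0,0,0,0,0,0,1],
])

```text
t: 22.95
eef_pos: [0.5233, 0.0553, 0.0699]
tool_rot: [-0.001, 0.642, 0.767, -0.001]
contact_force: [-4.8, -0.5, 2.1]
gripper_width: 0.628
```

step_arm([
  [0,0,0,0,0,0,1],
  [0,0,0,0,0,0,1],
  [0,0,0,0,0,0,1],
  [0,0,0,0,0,0,1],
])

```text
t: 23.35
eef_pos: [0.5233, 0.0553, 0.0699]
tool_rot: [-0.001, 0.642, 0.767, -0.001]
contact_force: [-5.3, -0.8, 1.5]
gripper_width: 0.621
```

```bash
python3 - <<'E'
from h import *
p=bot.read_camera("wrist");save("w14",p["pixels"],(225,220,425,440),3)
p=bot.read_camera("scene");save("s14",p["pixels"],(220,130,380,280),4)
p=bot.read_camera("top");save("t14",p["pixels"],(180,190,480,350),2.6)
for i in range(3):
    o=bot.get_obs();print(o["t"],o["contact_force"].round(2),o["torque"].round(3),o["eef_pos"].round(4),o["gripper_width"]);bot.read_camera("top")
R_=rot().as_matrix();print(R_.round(4))
E
```

```text
23.5 [-5.17 -0.92  1.49] [-0.159  1.123  0.033] [0.5233 0.0554 0.0699] 0.6265395521467428
23.55 [-5.23  0.5   1.27] [-1.530e-01  1.174e+00 -1.000e-03] [0.5233 0.0553 0.0699] 0.6235945176920907
23.6 [-5.41 -0.89  1.29] [-0.072  1.212  0.013] [0.5233 0.0553 0.0699] 0.6278788804372354
[[-1.757e-01  9.844e-01 -1.800e-03]
 [ 9.844e-01  1.757e-01 -3.000e-04]
 [ 1.000e-04 -1.800e-03 -1.000e+00]]
```

View pics/w14.png

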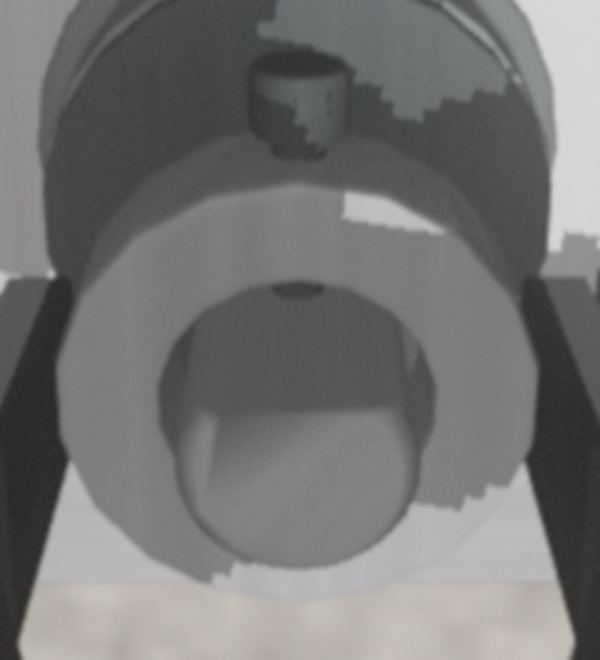

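View pics/s14.png

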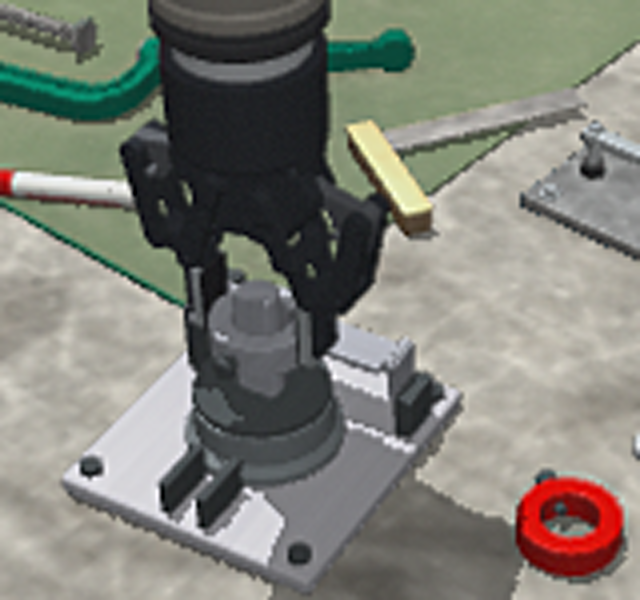

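View pics/t14.png

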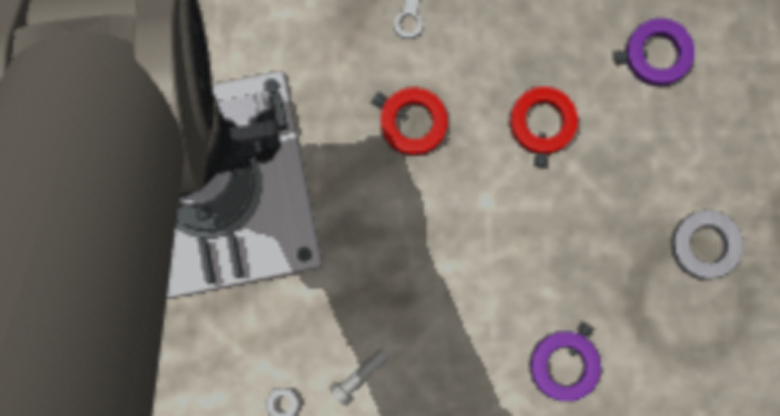

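```bash
python3 - <<'E'
from h import *
p=bot.read_camera("wrist");np.save("pics/w15.npy",p,allow_pickle=True)
a=p["pixels"][340:420,275:375,::-1].astype(float);a=np.clip((a-60)*2.2,0,255).astype(np.uint8)
cv2.imwrite("pics/w15.png",cv2.resize(a,None,fx=7,fy=7,interpolation=cv2.INTER_CUBIC))
E
```

```text
(no output)
```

View pics/w15.png

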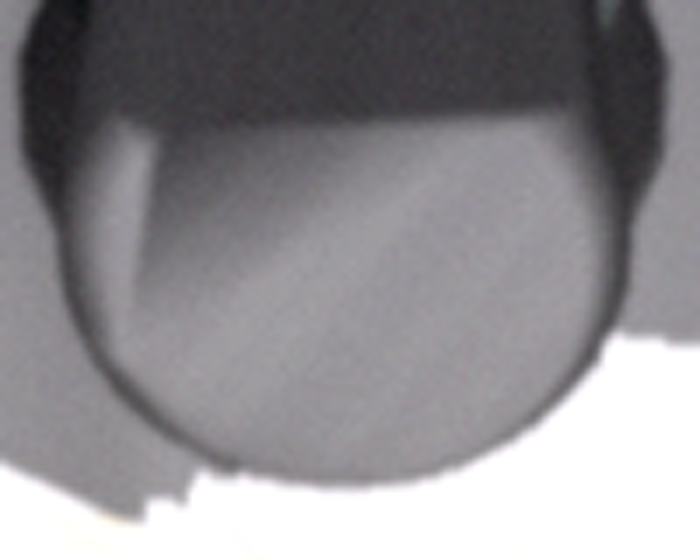

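```bash
python3 - <<'E'
from h import *
p=ld("w15")
def rowfit(g,c0,c1,r0,r1,sgn=1):
    pts=[]
    for c in range(c0,c1):
        d=sgn*np.diff(g[r0:r1,c]);i=int(np.argmax(d))
        if 0<i<len(d)-1:
            a,b,e=d[i-1],d[i],d[i+1];pts.append((c,r0+.5+i+.5*(a-e)/(a-2*b+e)))
    return np.array(pts)
g=cv2.GaussianBlur(cv2.cvtColor(p["pixels"],cv2.COLOR_RGB2GRAY),(3,3),0).astype(float)
pts=rowfit(g,303,352,350,366);k=np.polyfit(pts[:,0],pts[:,1],1)
for _ in range(3):
    m=abs(pts[:,1]-np.polyval(k,pts[:,0]))<.5;k=np.polyfit(pts[m,0],pts[m,1],1)
print(k,m.sum(),len(pts))
a,b=[onz(p,[c,np.polyval(k,c)],.106) for c in (303,352)];d=b-a;print("flat yaw w15",np.degrees(np.arctan2(d[1],d[0]))-90)
# w13 from png (x3 upsampled)
im=cv2.cvtColor(cv2.imread("pics/w13.png"),cv2.COLOR_BGR2GRAY);
g=cv2.GaussianBlur(im,(7,7),0).astype(float)
pts=rowfit(g,235,375,315,350);k=np.polyfit(pts[:,0],pts[:,1],1)
for _ in range(4):
    m=abs(pts[:,1]-np.polyval(k,pts[:,0]))<1.5;k=np.polyfit(pts[m,0],pts[m,1],1)
print(k,m.sum(),len(pts))
a,b=[onz(p,[225+c/3-.33,220+np.polyval(k,c)/3-.33],.106) for c in (235,375)];d=b-a;print("flat yaw w13 (same cam rot)",np.degrees(np.arctan2(d[1],d[0]))-90)
E
```

```text
[-4.42004592e-02  3.71684517e+02] 45 49
flat yaw w15 12.931987146433514
[-1.65343245e-02  3.37386184e+02] 87 140
flat yaw w13 (same cam rot) 11.095717509214921
```

```bash
python3 - <<'E'
from h import *
p=ld("w15");save("w15f",p["pixels"],None,1.2)
E
```

```text
(no output)
```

View pics/w15f.png

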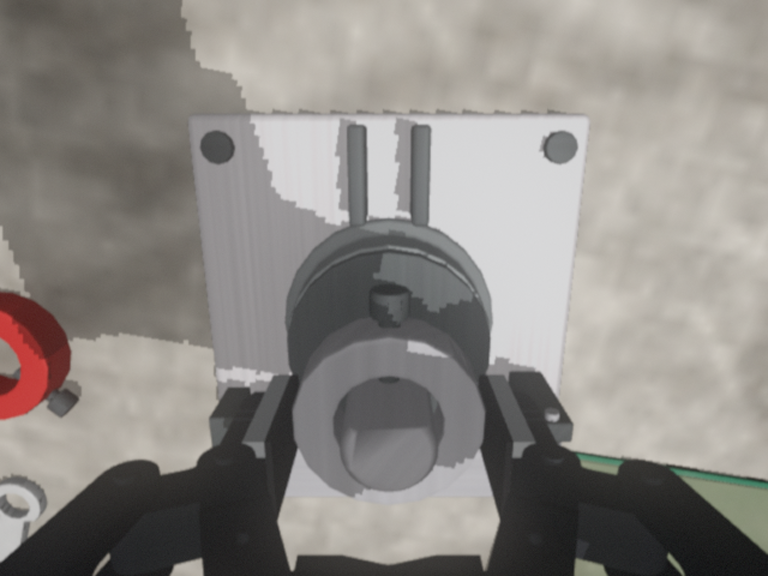

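```bash
python3 - <<'E'
from h import *
p=ld("w15");img=p["pixels"]
save("w15a",img,(150,85,500,200),2.2)
def line(u,v,z):
    a,b=onz(p,u,z),onz(p,v,z);d=b-a;return np.degrees(np.arctan2(d[1],d[0])),np.linalg.norm(d)
g=cv2.GaussianBlur(cv2.cvtColor(img,cv2.COLOR_RGB2GRAY),(3,3),0).astype(float)
# bolt heads centroids
for box in [(160,100,205,145),(445,100,490,145)]:
    x0,y0,x1,y1=box;m=(g[y0:y1,x0:x1]<95).astype(np.uint8);n,l,s,c=cv2.connectedComponentsWithStats(m);i=1+np.argmax(s[1:,4]);print(s[i],c[i]+[x0,y0])
E
```

```text
[  7  10  28  26 561] [180.78253119 122.3030303 ]
[ 9 16  3 10 12] [454.66666667 120.16666667]
```

View pics/w15a.png

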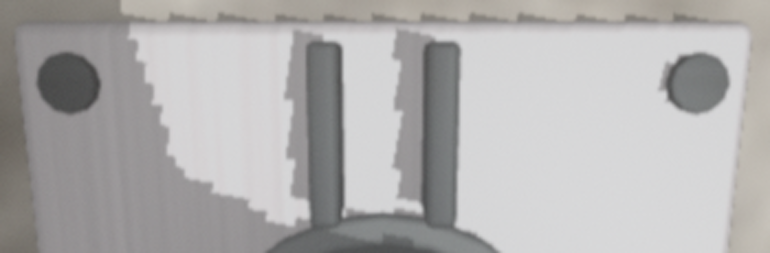

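```bash
python3 - <<'E'
from h import *
p=ld("w5")
a=p["pixels"][155:215,290:350,::-1].astype(float);a=np.clip((a-60)*1.3,0,255).astype(np.uint8)
cv2.imwrite("pics/w5z.png",cv2.resize(a,None,fx=9,fy=9,interpolation=cv2.INTER_CUBIC))
g=cv2.GaussianBlur(cv2.cvtColor(p["pixels"],cv2.COLOR_RGB2GRAY),(3,3),0).astype(float)
pts=[]
for r in range(170,202):
    d=np.diff(g[r,298:316]);i=int(np.argmax(d))
    if 0<i<len(d)-1:
        x,y,z=d[i-1:i+2];pts.append((r,298.5+i+.5*(x-z)/(x-2*y+z)))
pts=np.array(pts);print(pts[:,1].round(1))
k=np.polyfit(pts[4:-6,0],pts[4:-6,1],1);print(k)
a,b=[onz(p,[np.polyval(k,r),r],.106) for r in (198,174)];d=b-a;print(np.degrees(np.arctan2(d[1],d[0]))-90)
E
```

```text
[306.5 306.2 306.2 306.1 306.  306.  306.  306.  306.1 306.  306.1 306.
 306.1 306.2 306.3 306.3 306.4 306.4 306.5 306.4 306.4 306.4 306.5 306.6
 306.8 306.8 306.7 307.3 307.3 307.5 307.  307.2]
[3.85123378e-02 2.99174287e+02]
11.609202952870731
```

View pics/w5z.png

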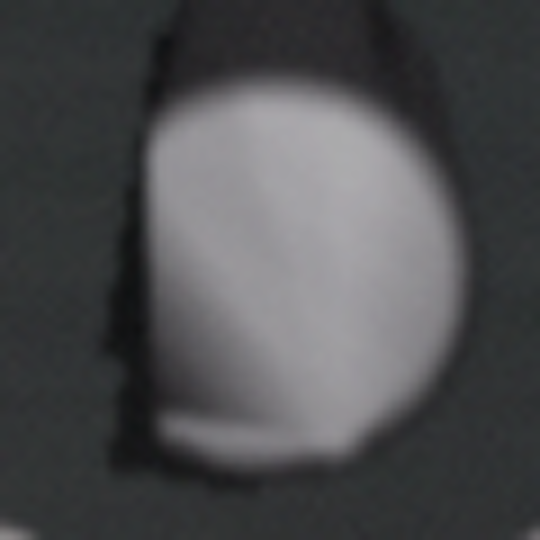

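step_arm([
  [0,0,0,0,0,0,1],
  [0,0,0,0,0,0,1],
  [0,0.1,0,0,0,0,1],
  [0,0.1,0,0,0,0,1],
  [0,0,0,0,0,0,1],
], squeeze=60)

```text
t: 24.2
eef_pos: [0.5234, 0.0553, 0.0694]
tool_rot: [-0.002, 0.642, 0.767, -0.002]
contact_force: [-9.6, -1.2, 2.6]
gripper_width: 0.607
```

```bash
cat >> h.py <<'E'
def flat():
    p=bot.read_camera("wrist")
    g=cv2.GaussianBlur(cv2.cvtColor(p["pixels"],cv2.COLOR_RGB2GRAY),(3,3),0).astype(float)
    pts=[];r0,r1=345,372
    for c in range(300,352):
        d=np.diff(g[r0:r1,c]);i=int(np.argmax(d))
        if 0<i<len(d)-1:
            a,b,e=d[i-1],d[i],d[i+1];pts.append((c,r0+.5+i+.5*(a-e)/(a-2*b+e)))
    pts=np.array(pts);k=np.polyfit(pts[:,0],pts[:,1],1)
    for _ in range(4):
        m=abs(pts[:,1]-np.polyval(k,pts[:,0]))<.6;k=np.polyfit(pts[m,0],pts[m,1],1)
    a,b=[onz(p,[c,np.polyval(k,c)],.106) for c in (303,350)];d=b-a
    o=bot.get_obs();print("flat yaw",np.degrees(np.arctan2(d[1],d[0]))-90,m.sum(),"row",np.polyval(k,326).round(1),o["contact_force"].round(1),o["torque"].round(2),o["eef_pos"].round(4),o["gripper_width"].round(3))
    return p
E
python3 -c "
from h import *
p=flat()
# stand yaw in same image: plate front edge
a,b=onz(p,[150+18/2.2,85+26/2.2],.012),onz(p,[150+748/2.2,85+27/2.2],.012);d=b-a;print('plate(old rows)',np.degrees(np.arctan2(d[1],d[0]))-90)
"
```

```text
Traceback (most recent call last):
  File "h.py", line 49, in flat
    o=bot.get_obs();print("flat yaw",np.degrees(np.arctan2(d[1],d[0]))-90,m.sum(),"row",np.polyval(k,326).round(1),o["contact_force"].round(1),o["torque"].round(2),o["eef_pos"].round(4),o["gripper_width"].round(3))
                                                                                                                                                                                          ^^^^^^^^^^^^^^^^^^^^^^^^
AttributeError: 'float' object has no attribute 'round'
```

```bash
sed -i 's/o\["gripper_width"\].round(3)/round(o["gripper_width"],3)/' h.py
python3 -c "
from h import *
p=flat()
a,b=onz(p,[150+18/2.2,85+26/2.2],.012),onz(p,[150+748/2.2,85+27/2.2],.012);d=b-a;print('plate(old rows)',np.degrees(np.arctan2(d[1],d[0]))-90)
save('w16',p['pixels'],(225,220,425,440),3)
"
```

```text
flat yaw 12.891812332114341 49 row 357.4 [-9.5 -1.4  2.5] [-0.32  2.1  -0.06] [0.5234 0.0553 0.0694] 0.606
plate(old rows) 9.976092780335136
```

View pics/w16.png

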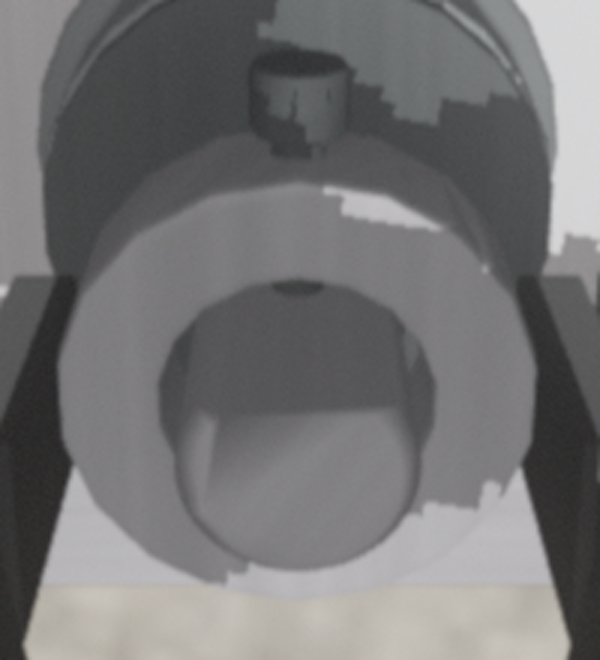

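step_arm([
  [0,0.1,0,0,0,0,1],
  [0,0.1,0,0,0,0,1],
  [0,0.1,0,0,0,0,1],
  [0,0,0,0,0,0,1],
])

```text
t: 24.7
eef_pos: [0.5236, 0.0553, 0.0689]
tool_rot: [-0.004, 0.642, 0.767, -0.004]
contact_force: [-16.6, -1.1, 8.3]
gripper_width: 0.61
```

```bash
python3 -c "
from h import *
flat()"
```

```text
flat yaw 12.909345074788646 48 row 356.8 [-16.7  -2.5   8.3] [-0.44  3.57  0.01] [0.5236 0.0553 0.069 ] 0.613
```

step_arm([
  [0.05,0,0,0,0,0,1],
  [0.05,0,0,0,0,0,1],
  [0,0,0,0,0,0,1],
])

```text
t: 25.05
eef_pos: [0.5236, 0.0554, 0.069]
tool_rot: [-0.003, 0.642, 0.766, -0.004]
contact_force: [-16.2, -4.1, 8.9]
gripper_width: 0.611
```

```bash
python3 -c "
from h import *
flat()"
```

```text
flat yaw 12.682157585109394 49 row 356.8 [-15.7  -3.7   7.2] [-0.96  3.47  0.03] [0.5236 0.0554 0.069 ] 0.611
```

step_arm([
  [0.1,0,0,0,0,0,1],
  [0.1,0,0,0,0,0,1],
  [0,0,0,0,0,0,1],
])

```text
t: 25.4
eef_pos: [0.5236, 0.0557, 0.069]
tool_rot: [-0.003, 0.643, 0.766, -0.005]
contact_force: [-14.6, -8.3, 5.8]
gripper_width: 0.608
```

```bash
python3 -c "
from h import *
flat()"
```

```text
flat yaw 12.93472857271668 50 row 357.0 [-14.5  -8.3   6.5] [-1.82  3.16  0.08] [0.5235 0.0557 0.069 ] 0.609
```

```bash
python3 -c "
from h import *
p=ld('w15')
g=cv2.GaussianBlur(cv2.cvtColor(p['pixels'],cv2.COLOR_RGB2GRAY),(3,3),0).astype(float)
pts=[];r0,r1=345,372
for c in range(296,356):
    d=np.diff(g[r0:r1,c]);i=int(np.argmax(d));a,b,e=d[i-1],d[i],d[i+1];pts.append((c,r0+.5+i+.5*(a-e)/(a-2*b+e)))
pts=np.array(pts);print(pts[:,1].round(1).tolist())
for lo,hi in [(303,345),(306,342),(309,339),(300,326),(322,348)]:
    m=(pts[:,0]>=lo)&(pts[:,0]<=hi);k=np.polyfit(pts[m,0],pts[m,1],1)
    a,b=[onz(p,[c,np.polyval(k,c)],.106) for c in (303,350)];d=b-a;print(lo,hi,k[0].round(4),np.degrees(np.arctan2(d[1],d[0]))-90)
"
```

```text
[359.0, 358.0, 358.0, 360.5, 360.0, 359.5, 359.0, 358.5, 358.5, 358.5, 358.3, 357.8, 358.3, 357.7, 358.0, 358.0, 358.0, 357.7, 357.5, 357.6, 357.5, 357.5, 357.5, 357.0, 357.3, 357.5, 358.0, 357.5, 357.3, 357.4, 357.3, 357.3, 357.2, 357.2, 357.0, 357.3, 357.0, 357.2, 357.0, 356.8, 356.8, 356.7, 356.7, 356.8, 356.5, 357.0, 356.0, 356.5, 357.0, 356.3, 356.4, 356.4, 356.5, 356.4, 356.0, 356.0, 356.0, 356.0, 355.0, 355.3]
303 345 -0.0438 12.907273602948905
306 342 -0.0419 12.780533017443034
309 339 -0.0373 12.482305774960821
300 326 -0.0732 14.825994453589018
322 348 -0.0493 13.264380663881369
```

step_arm([
  [-0.15,-0.3,0,0,0,0,1],
  [-0.15,-0.3,0,0,0,0,1],
  [0,-0.2,0,0,0,0,1],
  [0,0,0,0,0,0,1],
  [0,0,0,0,0,0,1],
], squeeze=40)

```text
t: 25.95
eef_pos: [0.5225, 0.0554, 0.0706]
tool_rot: [0.001, 0.642, 0.767, 0.001]
contact_force: [0.3, 1.0, -1.3]
gripper_width: 0.613
```

```bash
python3 -c "
from h import *
p=flat()
np.save('pics/w17.npy',p,allow_pickle=True)
save('w17',p['pixels'],(225,220,425,440),3)
"
```

```text
flat yaw 12.52934286802514 48 row 358.8 [ 0.1  0.4 -1.1] [-0.   -0.01 -0.05] [0.5223 0.0554 0.0705] 0.61
```

View pics/w17.png

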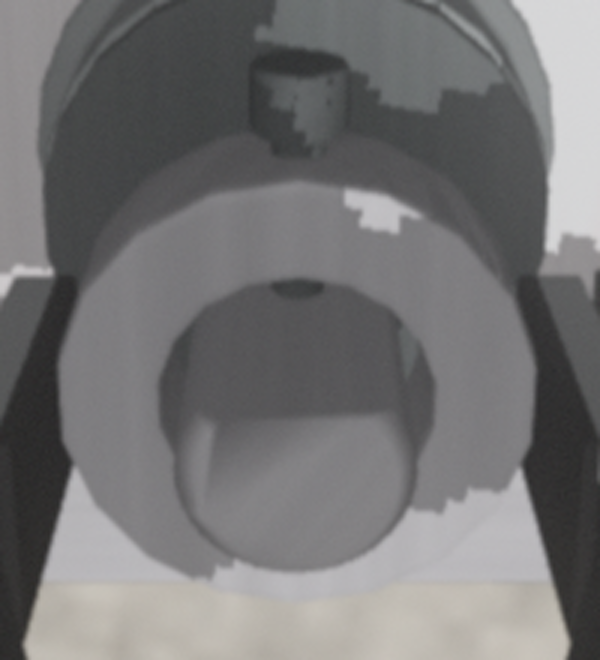

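step_arm([
  [0,0.2,0,0,0,0,1],
  [0,0.2,0,0,0,0,1],
  [0,0.2,0,0,0,0,1],
  [0,0.2,0,0,0,0,1],
  [0.15,0,0,0,0,0,1],
  [0.15,0,0,0,0,0,1],
  [0.05,0,0,0,0,0,1],
  [0,0,0,0,0,0,1],
])

```text
t: 26.8
eef_pos: [0.5234, 0.0561, 0.0687]
tool_rot: [-0.003, 0.643, 0.766, -0.005]
contact_force: [-11.4, -8.6, 4.9]
gripper_width: 0.61
```

```bash
python3 -c "
from h import *
flat()"
```

```text
flat yaw 12.64923269572796 50 row 357.6 [-11.2  -8.6   4.8] [-1.81  2.44  0.06] [0.5233 0.0561 0.0687] 0.611
```

step_arm([
  [0.07,0,0,0,0,0,1],
  [0,0,0,0,0,0,1],
])

```text
t: 27.05
eef_pos: [0.5233, 0.0565, 0.0686]
tool_rot: [-0.003, 0.643, 0.766, -0.005]
contact_force: [-11.1, -8.5, 2.9]
gripper_width: 0.615
```

```bash
python3 -c "
from h import *
flat()"
```

```text
flat yaw 11.470268927679214 48 row 358.0 [-10.5  -9.3   3.2] [-1.9   2.38  0.04] [0.5232 0.0565 0.0686] 0.613
```

step_arm([
  [0.05,0,0,0,0,0,1],
  [0,0,0,0,0,0,1],
])

```text
t: 27.3
eef_pos: [0.5232, 0.057, 0.0685]
tool_rot: [-0.003, 0.643, 0.766, -0.005]
contact_force: [-10.7, -9.6, 2.0]
gripper_width: 0.611
```

```bash
python3 -c "
from h import *
p=flat();np.save('pics/w18.npy',p,allow_pickle=True);save('w18',p['pixels'],(225,220,425,440),3)"
```

```text
flat yaw 10.362812658330313 50 row 358.2 [-11.1  -8.6   3.4] [-1.95  2.25  0.02] [0.5232 0.057  0.0685] 0.612
```

View pics/w18.png

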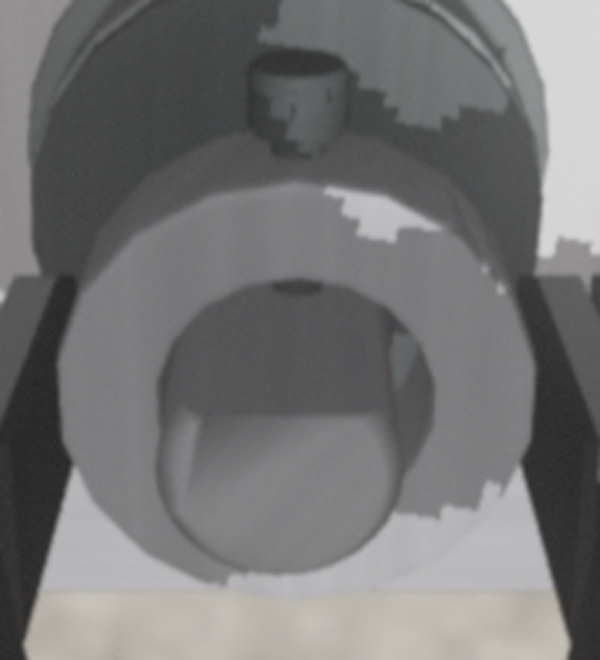

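step_arm([
  [0,-0.3,0,0,0,0,1],
  [0,-0.3,0,0,0,0,1],
  [0,-0.2,0,0,0,0,1],
  [-0.25,0,0,0,0,0,1],
  [-0.22,0,0,0,0,0,1],
  [0,0,0,0,0,0,1],
  [0,0,0,0,0,0,1],
])

```text
t: 28.05
eef_pos: [0.5215, 0.0553, 0.0702]
tool_rot: [-0.0, 0.642, 0.767, 0.0]
contact_force: [-0.2, 0.1, -0.9]
gripper_width: 0.61
```

```bash
python3 -c "
from h import *
p=flat();np.save('pics/w19.npy',p,allow_pickle=True);save('w19',p['pixels'],(225,220,425,440),3)
plan(np.array([.5213,.0550,.070]),100.0)"
```

```text
flat yaw 10.419608654914512 45 row 362.5 [-0.1  0.9 -0.7] [0.   0.04 0.05] [0.5214 0.0553 0.0702] 0.608
at [0.5214 0.0553 0.0702] yaw 100.14 tilt 0.02 n 1 dyaw -0.14
[[np.float64(-0.03), np.float64(-0.02), np.float64(0.02), 0, 0, np.float64(0.14)]]
```

View pics/w19.png

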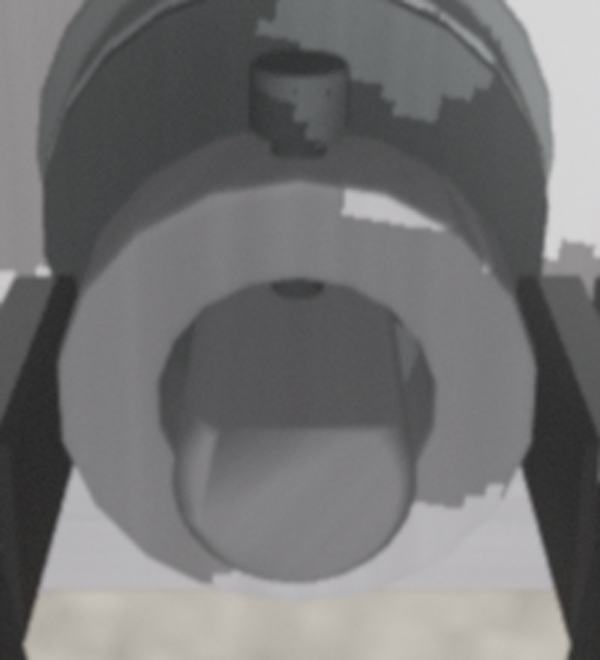

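step_arm([
  [-0.03,0.1,0,0,0,0,1],
  [0,0.05,0,0,0,0,1],
  [0,0,0,0,0,0,1],
])

```text
t: 28.4
eef_pos: [0.523, 0.055, 0.0702]
tool_rot: [0.0, 0.642, 0.767, 0.0]
contact_force: [-0.0, -0.6, -1.8]
gripper_width: 0.61
```

step_arm([
  [0,0.05,0,0,0,0,1],
  [0,0,0,0,0,0,1],
])

```text
t: 28.6
eef_pos: [0.5232, 0.055, 0.0701]
tool_rot: [-0.0, 0.642, 0.767, -0.0]
contact_force: [-1.2, 0.5, -1.0]
gripper_width: 0.61
```

step_arm([
  [0,0.05,0,0,0,0,1],
  [0,0,0,0,0,0,1],
])

```text
t: 28.8
eef_pos: [0.5232, 0.0551, 0.07]
tool_rot: [-0.0, 0.642, 0.767, -0.0]
contact_force: [-2.6, -1.4, -0.6]
gripper_width: 0.609
```

One more small increment, to reach roughly 4 N, then a final check.

step_arm([
  [0,0.04,0,0,0,0,1],
  [0,0,0,0,0,0,1],
  [0,0,0,0,0,0,1],
  [0,0,0,0,0,0,1],
  [0,0,0,0,0,0,1],
])

```text
t: 29.3
eef_pos: [0.5233, 0.055, 0.0699]
tool_rot: [-0.001, 0.642, 0.767, -0.001]
contact_force: [-5.4, -0.2, 1.7]
gripper_width: 0.613
```

```bash
python3 -c "
from h import *
for i in range(3): p=flat()
save('w20',p['pixels'],None,1.2)
p=bot.read_camera('scene');save('s20',p['pixels'],(220,130,380,280),4)
p=bot.read_camera('top');save('t20',p['pixels'],(180,190,480,350),2.6)
print(bot.get_obs()['contact_force'])
"
```

```text
flat yaw 9.962447605786565 50 row 357.4 [-5.8  0.2  2.2] [-0.05  1.16 -0.01] [0.5233 0.0551 0.0699] 0.615
flat yaw 10.116705224289731 48 row 357.4 [-4.9 -0.5  1.1] [-0.15  1.17 -0.04] [0.5233 0.055  0.0699] 0.613
flat yaw 9.946161141776884 51 row 357.3 [-5.2 -0.3  2.7] [-0.14  1.14 -0.02] [0.5233 0.0551 0.0699] 0.608
[-5.67703516 -0.97919009  0.31030836]
```

View pics/w20.png

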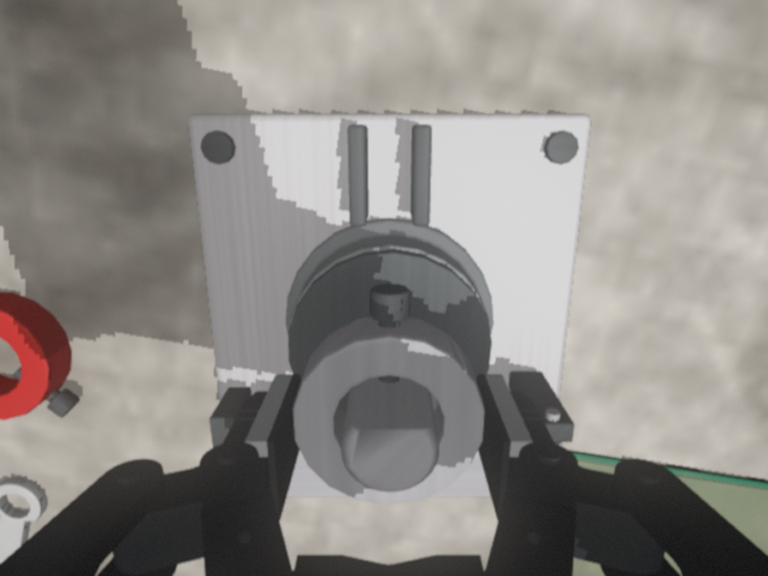

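View pics/s20.png

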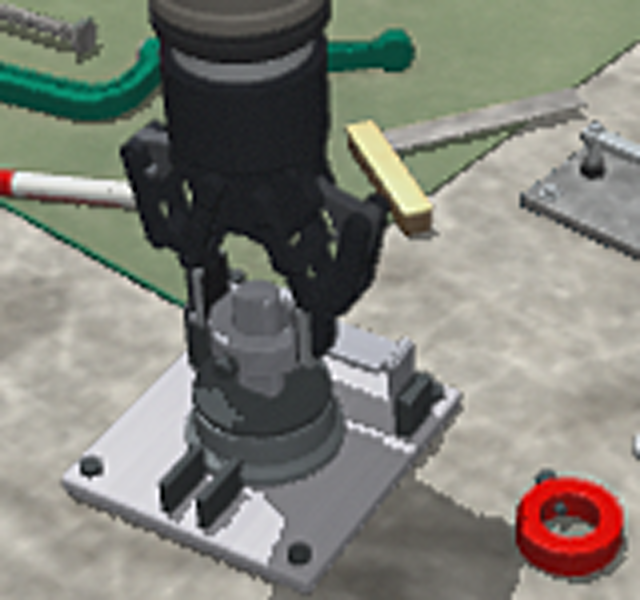

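```bash
python3 -c "
from h import *
print(bot.hand_in())"
```

```text
the job is handed in; nothing more can be done
None
```

I handed the job in at about 30 s of the 72 s allowed, with all three steps done in the order asked. The hand-in gave no verdict.

- **Keeper:** I pushed the flap over and pressed it down at its tip to the stop, which met about 16 N. The pictures afterwards show it level, with the tab at the catch.
- **Shaft:** I turned it with the gripper. After the collar was on, the wrist picture showed the flat still about 3° off the key guide, although an earlier rough check had looked square.
    - Pressing the screw harder straight onto the flat, to about 17 N, did not turn the shaft.
    - Dragging the screw tip sideways while pressed, with 11 to 16 N on the flat, did turn it.
    - The last reading was a flat at about 10.0° against the stand's 9.98°, both from the wrist camera. Other readings of the stand's angle ranged from about 9 to 10.3°.
- **Collar:** I held the steel one with the screw level over the shaft, its underside at about 71 mm and its top at about 89 mm. That puts it between the flange at 46 mm and the shaft top at 106 mm. The screw tip presses the flat with about 5 N.

The spacer and the red and purple look-alikes were not touched. The wrist camera disagreed with the overhead camera by 2 to 3 mm, so I used the gripper's contact with the shaft to settle the shaft position.

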